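# Tighten the die clamp with the long arm of the hex key

## Task

Tighten the stiff screw of the die clamp: take the L-shaped hex key out of its blue stand, turn it over so that its short arm goes down into the screw's socket and its long arm is the lever, seat it fully, and turn the screw clockwise (seen from above) until it stops hard, where the red line on its head meets the red line on the clamp bar. Turn the screw only with the short arm in it, leave the key standing seated in the screw, let go, and leave the other things on the bench undisturbed.

Things in the scene. Friction and masses are not known exactly. Their poses are not given: they have to be found in the camera images.
- screw (a joint): Turning angle of the clamp screw in rad: clockwise from above is positive. It starts somewhere from 0 to 0.45 and stops hard (fully home) at 1.2, where the red line on its head meets the red line on the bar. It stays where it is left and is stiff: about 0.7 N m turns it, that is 6 N at 120 mm from its axis.
- socket_mouth (a point): Centre of the socket's mouth in the top face of the clamp screw's round dark steel head (27 mm across, 24 mm high, top 76 mm above the bench). The axis is vertical; the screw does not sink as it turns. Hexagonal socket, 15 mm across flats, 22 mm deep. The point turns with the screw: z up; x and -x point to two opposite corners of the hexagon (a corner every 60 degrees).
- clamp: The die clamp, fixed to the bench: white base plate 170 x 100 x 22 mm with a green foot, an aluminium bar 130 x 38 mm with its top 52 mm above the bench, held by the screw at its middle; a brass die under one end. Origin: on the bench below the screw's axis; x along the bar, towards the brass die.
- key_long_mid (a point): Balance point of the hex key, on its long arm's axis 58 mm from the elbow: a good place to grip, 14 mm across the flats that face the key's y and -y. Dark steel hexagonal bar, 14 mm across flats, about 260 g. All the key's points share its axes: from the elbow the long arm runs 147 mm along -z, the short arm 55 mm along x. Flats face y and -y on both arms; two corners lie in the plane of the L.
- key_elbow (a point): Elbow of the key, where the axes of its arms meet at a right angle. At the start the long arm stands straight down, 48 mm deep in the stand's hole, the elbow 159 mm above the bench and the short arm level. With the short arm fully seated in the socket the elbow lies 33 mm above the socket's mouth (109 mm above the bench).
- key_short_tip (a point): Centre of the end of the short arm, 55 mm from the elbow; both tips of the key taper over the last 3 mm. Fully seated it lies 22 mm below the socket's mouth.
- key_long_end (a point): Centre of the end of the long arm, 147 mm from the elbow axis.
- stand: Blue plastic block, fixed to the bench, 70 x 50 mm and 60 mm high, origin under its centre. The key stands loosely in its hole, 12 mm from the centre towards the block's -x; the key's short arm points along the block's x.
- mortar: White ceramic mortar, 104 mm across, 62 mm high, loose. Leave it alone.
- pestle: White ceramic pestle lying down, 120 mm long, 26 mm thick, loose. Leave it alone.
- flask: Glass volumetric flask, 80 mm wide, 178 mm tall, loose. Leave it alone.
- jar: Amber jar, 56 mm across, 75 mm tall, loose. Leave it alone.
- beaker: Glass beaker, 68 mm across, 85 mm tall, loose. Leave it alone.
- wrench: Steel spanner lying flat, loose. Leave it alone.
Not all that is in view belongs to the job. Leave any green look-alike of the part that bears key_long_mid alone.

How it is judged:
By the outcome, as a careful person would: the job done as asked, in the order asked, and still so for the second after the job is handed in, with the robot touching nothing.
It also fails if it takes over 64 s, if anything falls off the work surface, if the arm or the gripper's body presses on something with over 40 N, if the wrist force passes 120 N, or if a joint passes its speed limit or range.

## Robot

A 6-joint arm with a two-finger parallel gripper is mounted at the origin on the work surface. World frame = base frame: x ahead of the robot, y to its left, z up, the work surface at z = 0. Lengths are in m, angles in degrees, forces in N, time in s.
With the tool pointing down it reaches from about 0.375 to 0.75 m from the base axis. Payload 9 kg.
Tool frame: the origin (TCP) lies where the fingers leave the gripper's body, on its centre line; the fingertips stand 73 mm ahead of it and the grasp point (between the pads) lies 54 mm ahead of it (robot.tip_reach is the distance from the TCP to the fingertips, in m); z points along the fingers, y is the direction in which the jaws open and shut (so a half turn about z gives the same grasp; the last joint's range is limited). The gripper opens to 85 mm and grips with 20 to 120 N. Pads are 22 mm wide; open, the fingers measure 114 mm over their backs; the gripper's body (76 mm by 85 mm) begins 54 mm behind the grasp point. The pads swing forward as they close: fully open they stand 13 mm farther back than shut.
Start: joints at [-87.072, 5.964, 5.575, 89.605, 0, 77.527], TCP at [0.159, -0.578, 0.304] pointing down, gripper open.
Joint ranges: [-171.21, 171.21], [-48.23, 106.86], [-62.78, 66.21], [-105.2, 120.99], [-86.42, 89.51], [-180, 180]. Speed limits (degrees/s): [127.2, 127.2, 147.25, 180, 180, 180].

## Interface

Orientations are given as [roll, pitch, yaw] about the fixed x, y, z axes, in that order (R = Rz(yaw) Ry(pitch) Rx(roll)).
In Python, from plant import robot gives the robot as it stands. Calls block until the motion is done:
- robot.move_pose(position, orientation): joint-space move of the TCP to a pose.
- robot.line_to(position, vel=0.15, rotation=None, guard=None): straight line of the TCP; rotation=None keeps the orientation; vel is the mean speed in m/s. With guard (N) it stops when the force on the tool has changed by that much, and returns True; else False.
- robot.goto_joints(angles): joint-space move.
- robot.set_gripper(opening): finger opening in m; the grip force is fixed at half the most; returns when the fingers have stopped.
- robot.pause(seconds).
- robot.ik(position, orientation): joint angles nearest the present ones, or None.
- robot.observe(): the state.
- robot.grab_frame(name): name is "side" or "top" or "wrist"; returns the picture (400x640x3 uint8, blue, green, red); there is no depth.
- robot.get_calibration(name): a dict with "vertical_fov" (degrees; the focal length in pixels is half the picture's height over the tangent of half this angle, whatever the lens; pixels are square), "cx", "cy" (the principal point, pixels), "k1" (the pictures are not rectified: a ray, as slopes to the right and down, at radius r is drawn at 1 + k1 r^2 times it, then the intrinsics apply), "rvec" (rotation vector, rad) and "tvec" (3), from world to camera coordinates, as OpenCV has them. Camera axes: x right, y down, z forward; pixel columns grow to the right and rows downward; lengths in m; the calibration is good to about 2 mm. A picture is of the moment at which its call begins: read the wrist's pose just before it. get_calibration takes no time and is no camera call; for the wrist camera it gives the pose at the moment of the call.
A pose or a line that the arm cannot do raises robot.IKError and nothing moves.
- robot.job_done(): hands the job in, once; it reports no verdict.
The state is a dict: "time": time; "q": joint angles; "qvel": joint speeds; "joint_torque": joint torques, N m; "tool_pos": TCP position; "tcp_rot": TCP orientation; "ft_force": force on the tool from outside, world axes, zero at the start; "torque": the same for the moment, N m; "gripper_width": finger opening in m.
Only numpy, scipy, OpenCV 4.12 (cv2) and the standard library are available. Lean on these libraries where they do the work, as an engineer would, in place of code of your own. Each camera call takes 0.05 s, during which the arm holds its last target.

## Working session

There is one attempt and no reset: what is moved stays moved. The work goes in short steps, each a Python script; the robot and the scene stay as the last script left them, time stands still between calls to the robot, and variables do not carry over. Pictures are saved under pics/ and viewed, and the job is handed in when it is done.

```bash
ls; mkdir -p pics
python3 - <<'E'
from plant import robot
import cv2
for n in ("side","top","wrist"):
    c=robot.get_calibration(n); print(n,c)
    cv2.imwrite(f"pics/{n}0.png",robot.grab_frame(n))
o=robot.observe(); print(o)
E
```

```text
pics
side {'vertical_fov': 44.91786650136413, 'cx': 315.50505322535423, 'cy': 198.4465971190742, 'k1': 0.02234030553251132, 'rvec': array([ 0.45233835, -2.54767183,  1.46959548]), 'tvec': array([0.5414394 , 0.14718272, 1.44443613])}
top {'vertical_fov': 49.49855414345447, 'cx': 321.32528022115076, 'cy': 194.17337676713575, 'k1': -0.012467365142633273, 'rvec': array([ 2.18293116, -2.12143719,  0.18395519]), 'tvec': array([0.04657824, 0.56403645, 1.42760071])}
wrist {'vertical_fov': 68.71262912326502, 'cx': 314.886609637053, 'cy': 201.3772110353833, 'k1': -0.005538548405424308, 'rvec': array([-2.29233604,  1.7448496 ,  0.27690291]), 'tvec': array([-0.60010141, -0.04063415,  0.37923042])}
{'time': 0.15, 'q': array([-8.70739652e+01,  5.99249004e+00,  5.53965384e+00,  8.96054365e+01,
       -1.09121530e-03,  7.75256527e+01]), 'qvel': array([ 0.03072651, -0.14462429,  0.10487291,  0.0250829 ,  0.03833834,
        0.13318678]), 'joint_torque': array([ 2.51261015e-03, -5.57359028e+01,  5.04004490e+01,  1.25930630e-02,
       -4.03881186e-04,  3.02427672e-06]), 'tool_pos': array([ 0.15932262, -0.57827965,  0.3033059 ]), 'tcp_rot': array([-1.79942867e+02, -1.15215842e-02,  1.54003769e+01]), 'ft_force': array([-0.99609388,  0.16305697, -0.40754026]), 'torque': array([-0.01337031, -0.03331702,  0.00767764]), 'gripper_width': 0.08534631037789456}
```

View pics/side0.png

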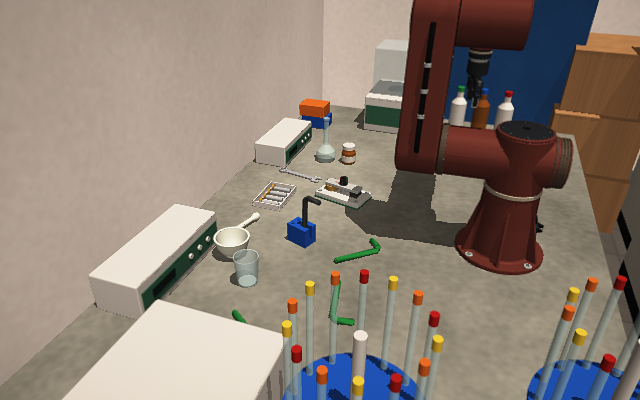

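View pics/top0.png

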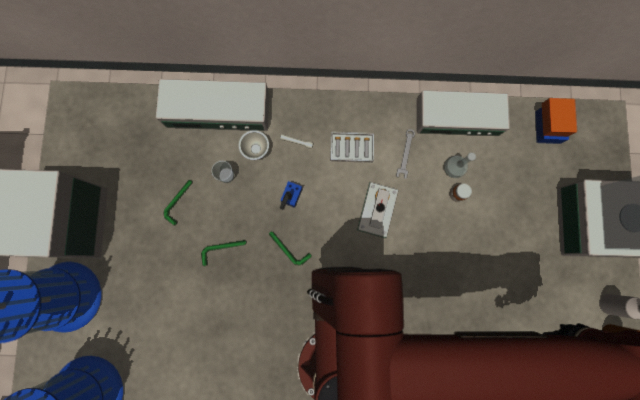

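View pics/wrist0.png

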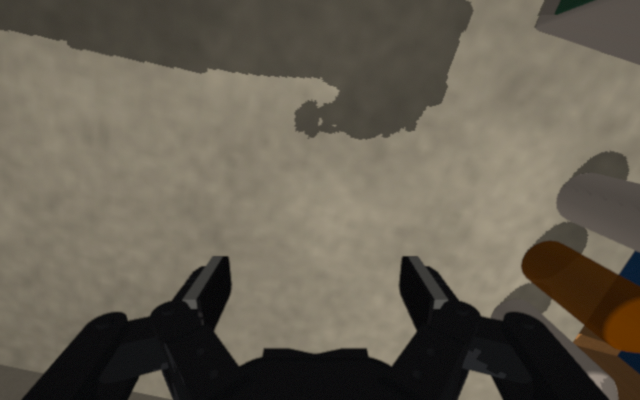

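The top view shows the stand at about (291,193) with the dark key's short arm pointing down-left, and the clamp at (379,209) with the screw head at (381,208). The green look-alikes are at (178,202), (223,249) and (290,249). I'll get coarse positions, then look with the wrist camera.

```bash
cat > h.py <<'E'
from plant import robot
import numpy as np, cv2
from scipy.spatial.transform import Rotation as Rn
def cam(n):
    c=robot.get_calibration(n); c=dict(c); c['f']=200/np.tan(np.radians(c['vertical_fov']/2)); c['R']=cv2.Rodrigues(c['rvec'])[0]; return c
def ray(c,uv):
    d=(np.array(uv,float)-[c['cx'],c['cy']])/c['f']; s=d.copy()
    for _ in range(20): s=d/(1+c['k1']*(s@s))
    v=c['R'].T@np.r_[s,1]; o=-c['R'].T@c['tvec']; return o,v/np.linalg.norm(v)
def onz(c,uv,z):
    o,v=ray(c,uv); return o+v*(z-o[2])/v[2]
def proj(c,p):
    q=c['R']@np.array(p)+c['tvec']; s=q[:2]/q[2]; return s*(1+c['k1']*(s@s))*c['f']+[c['cx'],c['cy']]
def snap(n,name):
    c=cam(n); im=robot.grab_frame(n); cv2.imwrite(f"pics/{name}.png",im); np.save(f"pics/{name}.npy",c,allow_pickle=True); return c,im
def load(name): return np.load(f"pics/{name}.npy",allow_pickle=True).item(), cv2.imread(f"pics/{name}.png")
E
python3 - <<'E'
from h import *
for n in("top","side"):
    c=cam(n); im=cv2.imread(f"pics/{n}0.png")
    r=(260,160,150,90) if n=="top" else (270,160,120,100)
    x,y,w,h=r; cv2.imwrite(f"pics/{n}_crop.png",cv2.resize(im[y:y+h,x:x+w],None,fx=5.3,fy=5.3,interpolation=cv2.INTER_CUBIC))
c=cam("top")
print("screw",onz(c,(381,208),.076)); print("stand",onz(c,(292,192),.06)); print("key",onz(c,(287,200),.159))
for uv in [(178,202),(223,249),(290,249),(223,171),(297,141),(254,146),(460,191)]: print(uv,onz(c,uv,.02))
E
```

```text
screw [ 0.51709272 -0.13500184  0.076     ]
stand [0.56410552 0.1612005  0.06      ]
key [0.52319053 0.17077786 0.159     ]
(178, 202) [0.52405011 0.54994208 0.02      ]
(223, 249) [0.36957536 0.38753927 0.02      ]
(290, 249) [0.37585063 0.16276995 0.02      ]
(223, 171) [0.63638373 0.40368881 0.02      ]
(297, 141) [0.75135741 0.15244561 0.02      ]
(254, 146) [0.72849323 0.3015061  0.02      ]
(460, 191) [ 0.59150944 -0.41872711  0.02      ]
```

View pics/top_crop.png

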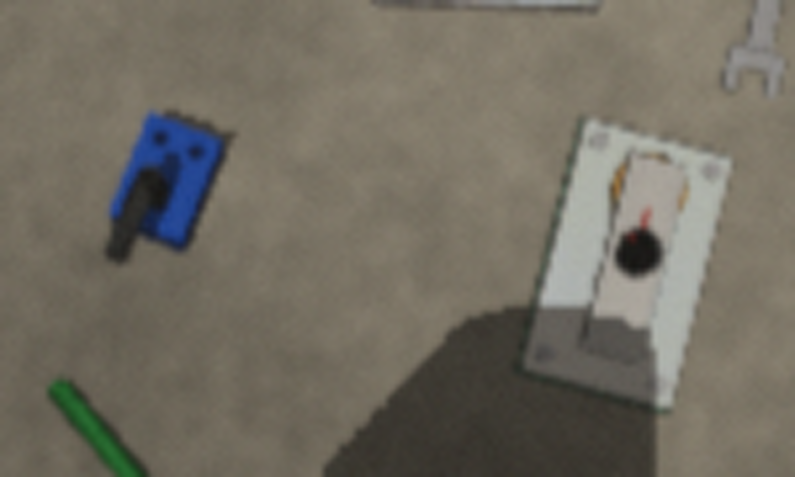

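View pics/side_crop.png

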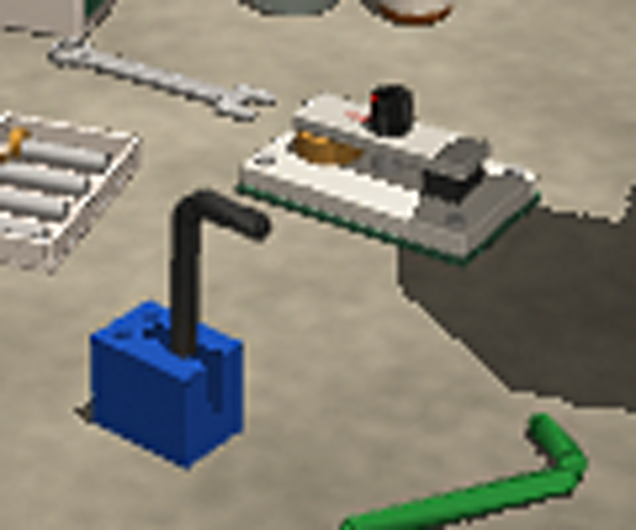

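```bash
cat >> h.py <<'E'
def rpy(zt,yt):
    zt=np.array(zt,float); zt/=np.linalg.norm(zt); yt=np.array(yt,float); yt-=zt*(yt@zt); yt/=np.linalg.norm(yt)
    R=np.c_[np.cross(yt,zt),yt,zt]; return R, Rn.from_matrix(R).as_euler('xyz',degrees=True)
E
python3 - <<'E'
from h import *
np.set_printoptions(precision=1,suppress=True)
c=cam("wrist");o=robot.observe();R=Rn.from_euler('xyz',o['tcp_rot'],degrees=True).as_matrix()
print("cam in tool mm",R.T@(-c['R'].T@c['tvec']-o['tool_pos'])*1e3, "axes\n",(c['R']@R).T)
C=cam("top"); e=onz(C,(260+150/5.3,160+185/5.3),.159); t=onz(C,(260+113/5.3,160+255/5.3),.159); print("elbow,tip",e*1e3,t*1e3,np.linalg.norm(e-t)*1e3)
kx=(t-e)/np.linalg.norm(t-e); ky=np.cross([0,0,1],kx)
for th in range(0,91,15):
    a=np.radians(th); z=np.cos(a)*kx-np.sin(a)*np.array([0,0,1])
    for s in(1,-1):
        _,r=rpy(z,s*ky)
        for dz in (.045,.058):
            g=e-[0,0,dz]; q=robot.ik(g-z*.054,r); q2=robot.ik(g-z*.054+[0,0,.08],r); print("grasp",th,s,dz,q,q2 is not None)
S=np.array([.517,-.135,.109])
for th in (15,30,45,60):
    a=np.radians(th); 
    for s in(1,-1):
        line=""
        for az in range(0,360,20):
            d=np.array([np.cos(np.radians(az)),np.sin(np.radians(az)),0]); z=np.sin(a)*d-np.cos(a)*np.array([0,0,1])
            y=np.cross([0,0,1],d)*s
            q=robot.ik(S+.05*d-z*.054,rpy(z,y)[1]); line+=f"{az}:{'Y' if q is not None else '-'} "
        print("ins",th,s,line)
E
```

```text
cam in tool mm [ 78.3   0.8 -69.2] axes
 [[ 0.  -1.  -0.3]
 [ 1.   0.  -0. ]
 [ 0.  -0.3  1. ]]
elbow,tip [539.3 167.4 159. ] [497.4 187.3 159. ] 46.443833394441185
grasp 0 1 0.045 None False
grasp 0 1 0.058 None False
grasp 0 -1 0.045 None False
grasp 0 -1 0.058 None False
grasp 15 1 0.045 None False
grasp 15 1 0.058 None False
grasp 15 -1 0.045 None False
grasp 15 -1 0.058 None False
grasp 30 1 0.045 None False
grasp 30 1 0.058 None False
grasp 30 -1 0.045 None False
grasp 30 -1 0.058 None False
grasp 45 1 0.045 [  -3.9   51.3   37.3  118.8   15.1 -164.4] False
grasp 45 1 0.058 [  -3.9   51.9   36.6  117.7   15.1 -164.4] False
grasp 45 -1 0.045 [ -3.9  51.3  37.3 118.8  15.1  15.6] False
grasp 45 -1 0.058 [ -3.9  51.9  36.6 117.7  15.1  15.6] False
grasp 60 1 0.045 [  -2.    33.2   18.5  103.2   11.5 -159.4] True
grasp 60 1 0.058 [  -2.    33.6   17.7  102.    11.5 -159.4] True
grasp 60 -1 0.045 [ -2.   33.2  18.5 103.2  11.5  20.6] True
grasp 60 -1 0.058 [ -2.   33.6  17.7 102.   11.5  20.6] True
grasp 75 1 0.045 [   0.6   16.5    1.8   88.8    6.5 -154.7] True
grasp 75 1 0.058 [ 
[... 740 characters left out ...]
 340:Y 
ins 30 -1 0:Y 20:Y 40:Y 60:Y 80:Y 100:Y 120:Y 140:Y 160:Y 180:Y 200:Y 220:Y 240:Y 260:Y 280:Y 300:Y 320:Y 340:Y 
ins 45 1 0:- 20:Y 40:Y 60:Y 80:Y 100:Y 120:Y 140:Y 160:Y 180:Y 200:Y 220:Y 240:Y 260:Y 280:Y 300:Y 320:- 340:- 
ins 45 -1 0:- 20:Y 40:Y 60:Y 80:Y 100:Y 120:Y 140:Y 160:Y 180:Y 200:Y 220:Y 240:Y 260:Y 280:Y 300:Y 320:- 340:- 
ins 60 1 0:- 20:- 40:Y 60:Y 80:Y 100:Y 120:- 140:- 160:- 180:- 200:- 220:Y 240:Y 260:Y 280:Y 300:- 320:- 340:- 
ins 60 -1 0:- 20:- 40:Y 60:Y 80:Y 100:Y 120:- 140:- 160:- 180:- 200:- 220:Y 240:Y 260:Y 280:Y 300:- 320:- 340:- <sys>:0: UserWarning: Gimbal lock detected. Setting third angle to zero since it is not possible to uniquely determine all angles.
```

Run:
```python
from h import *
r=rpy([0,0,-1],[0,-1,0])[1]; print(r)
r=[180,0,0]
for n,p in [("c1",(.46,-.15,.28)),("c2",(.44,-.09,.30)),("k1",(.48,.12,.36)),("k2",(.47,.21,.36))]:
    robot.move_pose(p,r); robot.pause(.2); snap("wrist",n); print(n,robot.observe()['time'])
```

```text
[180.   0.   0.]
c1 2.3
c2 2.925
k1 4.0667
k2 9.3167
```

Run:
```python
from h import *
a=np.hstack([cv2.imread(f"pics/{n}.png") for n in("c1","c2")]);b=np.hstack([cv2.imread(f"pics/{n}.png") for n in("k1","k2")])
cv2.imwrite("pics/all4.png",cv2.resize(np.vstack([a,b]),(800,500),interpolation=cv2.INTER_AREA))
print(robot.observe()['q'])
```

```text
[ 9.49398164e+00 -7.71136665e+00 -2.10594819e+00  9.56042787e+01
 -8.60622592e-04 -1.70503130e+02]
```

View pics/all4.png

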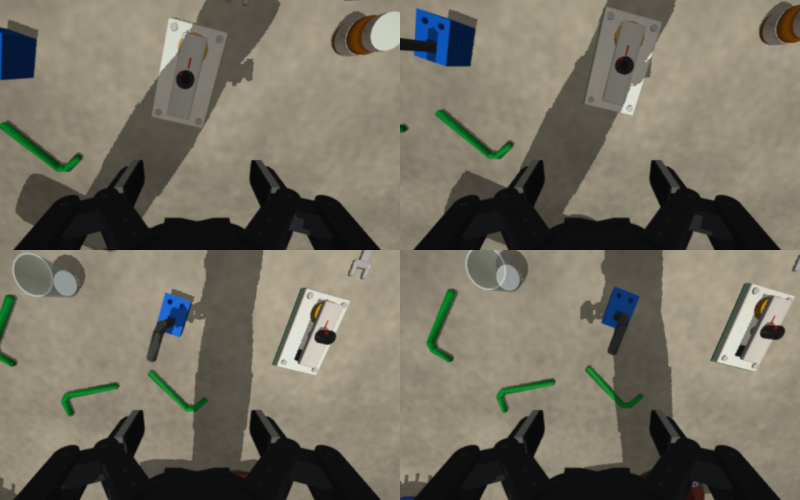

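Run:
```python
from h import *
def crop(n,x,y,w,h,s): return cv2.resize(cv2.imread(f"pics/{n}.png")[y:y+h,x:x+w],None,fx=s,fy=s,interpolation=cv2.INTER_CUBIC)
g=lambda m: cv2.convertScaleAbs(m,alpha=1.8,beta=15)
cv2.imwrite("pics/cc.png",g(np.hstack([crop("c1",260,60,100,100,4),crop("c2",310,50,100,100,4)])))
cv2.imwrite("pics/kk.png",g(np.hstack([crop("k1",210,40,120,150,3.3),crop("k2",290,40,120,150,3.3)])))
```

```text
(no output)
```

View pics/cc.png

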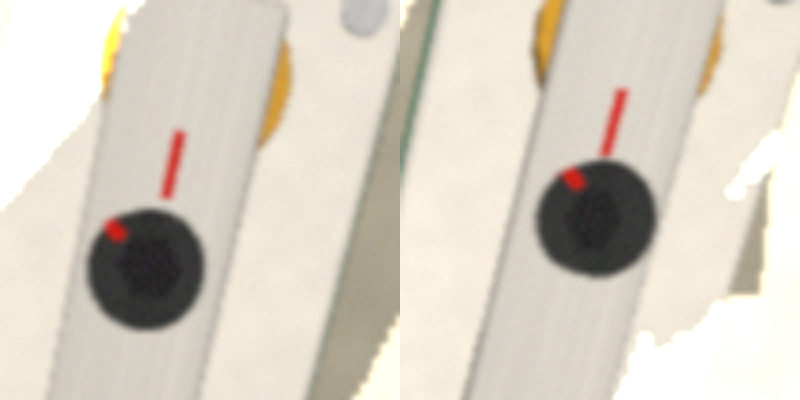

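View pics/kk.png

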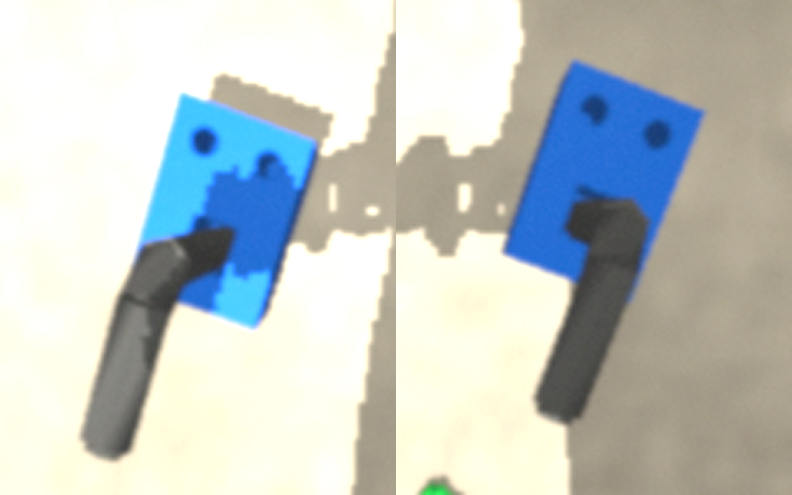

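Run:
```python
from h import *
def crop(n,x,y,w,h,s): return cv2.resize(cv2.imread(f"pics/{n}.png")[y:y+h,x:x+w],None,fx=s,fy=s,interpolation=cv2.INTER_CUBIC)
g=lambda m: cv2.convertScaleAbs(m,alpha=4,beta=-20)
cv2.imwrite("pics/cc2.png",g(np.hstack([crop("c1",276,107,40,40,10),crop("c2",338,84,40,40,10)])))
```

```text
(no output)
```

View pics/cc2.png

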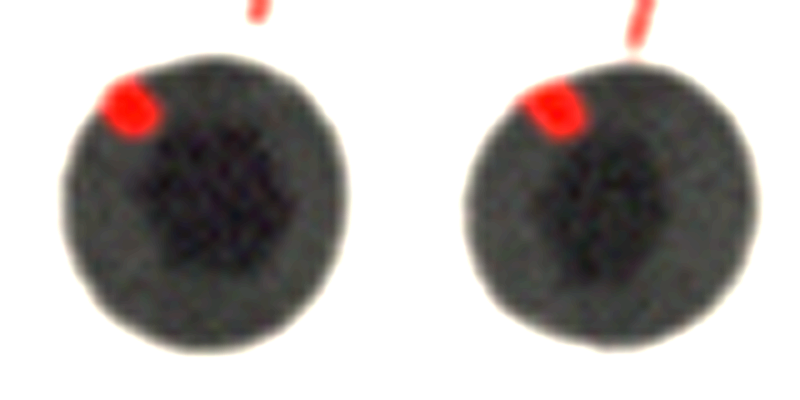

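```bash
cat > fitk.py <<'E'
from h import *
from scipy.optimize import minimize
def hexpts(p0,p1,corner,nrm,af=.014):
    r=af/np.sqrt(3); pts=[]
    for p in(p0,p1):
        for k in range(6):
            a=np.radians(60*k); pts.append(p+r*(np.cos(a)*corner+np.sin(a)*nrm))
    return pts
def mask(c,x,y,yaw,shape,ss=4,zb=.062):
    kx=np.array([np.cos(yaw),np.sin(yaw),0]);ky=np.array([-kx[1],kx[0],0]);kz=np.array([0,0,1.])
    e=np.array([x,y,.159]); m=np.zeros((shape[0]*ss,shape[1]*ss),np.uint8)
    r=.007/np.cos(np.pi/6)
    for pts in (hexpts(e-kx*r*.7,e+kx*.055,kz,ky), hexpts(np.array([x,y,zb]),e+kz*r*.7,kx,ky)):
        q=np.array([proj(c,p) for p in pts]); q=(q+.5)*ss
        cv2.fillConvexPoly(m,cv2.convexHull(q.astype(np.float32)).astype(np.int32),255)
    return cv2.resize(m,(shape[1],shape[0]),interpolation=cv2.INTER_AREA)/255.
if __name__=="__main__":
    D=[]
    for n,roi in(("k1",(215,90,90,95)),("k2",(295,80,90,95))):
        c,im=load(n); hs=im.astype(int); mx=hs.max(2);mn=hs.min(2)
        m=((mx<80)&(mx-mn<25)).astype(np.uint8); x,y,w,h=roi
        t=np.zeros_like(m); t[y:y+h,x:x+w]=m[y:y+h,x:x+w]
        k,l,st,_=cv2.connectedComponentsWithStats(t); t=(l==1+np.argmax(st[1:,4])); print(t.sum())
        D.append((n,c,t,im))
    def cost(v,full=False):
        r=[np.abs(mask(c,v[0]/1e3,v[1]/1e3,np.radians(v[2]),t.shape)-t).sum() for _,c,t,_ in D]
        return r if full else sum(r)
    for dd in ([0],[1],[0,1]):
        DD=D; 
        f=lambda v: sum(np.abs(mask(D[i][1],v[0]/1e3,v[1]/1e3,np.radians(v[2]),D[i][2].shape)-D[i][2]).sum() for i in dd)
        b=min((minimize(f,[539+a,167,s],method='Nelder-Mead',options=dict(initial_simplex=np.array([[539+a,167,s],[547+a,167,s],[539+a,175,s],[539+a,167,s+10]]))) for a in(0,5) for s in(155,170)),key=lambda r:r.fun)
        print(dd,b.x,b.fun)
    out=[]
    for n,c,t,im in D:
        m=mask(c,b.x[0]/1e3,b.x[1]/1e3,np.radians(b.x[2]),t.shape); o=im.copy(); o[...,2]=np.maximum(o[...,2],(t*120).astype(np.uint8)); o[...,1]=np.maximum(o[...,1],(m*160).astype(np.uint8)); 
        x=210 if n=="k1" else 290; out.append(cv2.resize(o[60:200,x:x+110],None,fx=3.5,fy=3.5))
    cv2.imwrite("pics/fit.png",np.hstack(out))
E
python3 fitk.py
```

```text
1195
1248
[0] [548.20034884 168.20913112 159.39413132] 196.278431372549
[1] [547.95990713 169.56516988 161.71125244] 182.86274509803917
[0, 1] [547.99335588 168.85113666 160.79404954] 400.435294117647
```

View pics/fit.png

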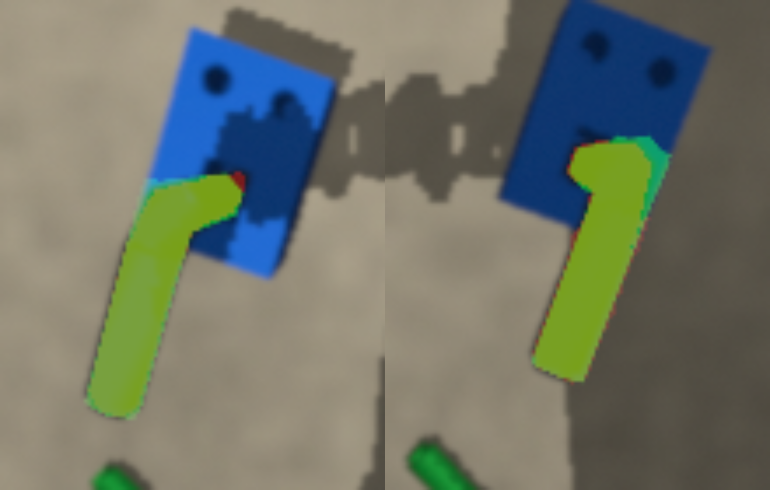

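Run:
```python
from h import *
for n,uv in(("c1",(297.3,126.5)),("c2",(357.5,104.5))):
    c,_=load(n); print(onz(c,uv,.076))
S=np.array([.517,-.135])
for n,yaw in(("d1",180),("d2",90)):
    a=np.radians(yaw); p=S-.078*np.array([np.cos(a),np.sin(a)])
    robot.move_pose([*p,.25],[180,0,yaw]); robot.line_to([*p,.185],vel=.15); robot.pause(.2); snap("wrist",n); robot.line_to([*p,.25],vel=.2);print(robot.observe()['time'],robot.observe()['q'])
a=[load(n) for n in("d1","d2")]
cs=[]
for c,im in a:
    u,v=proj(c,[*S,.076]).astype(int); print(u,v); cs.append(cv2.resize(cv2.convertScaleAbs(im[max(v-40,0):v+40,u-40:u+40],alpha=2.5,beta=0),(400,400),interpolation=cv2.INTER_CUBIC))
cv2.imwrite("pics/dd.png",np.hstack(cs))
```

```text
[ 0.52134462 -0.13550461  0.076     ]
[ 0.52039881 -0.13188674  0.076     ]
12.7917 [-2.50481335e+01  7.45685129e+00  1.67227937e+00  8.41190058e+01
 -3.09559081e-05 -2.50496246e+01]
15.35 [-3.57952007e+01 -1.43744929e+00 -7.51505603e+00  8.38295113e+01
 -2.98929508e-03  5.42070604e+01]
316 107
314 105
```

View pics/dd.png

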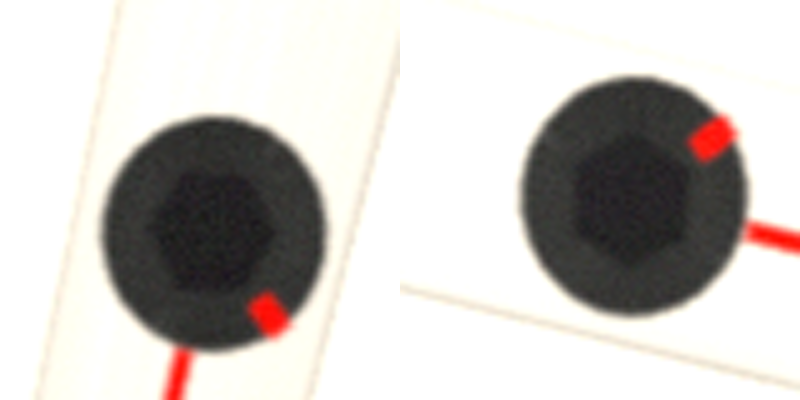

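```bash
cat > fits.py <<'E'
from h import *
from scipy.optimize import minimize
res=[]
for n,yaw in(("d1",180),("d2",90)):
    c,im=load(n); u,v=proj(c,[.519,-.134,.076]).astype(int)
    P={}
    # rectify onto z=.076 plane, 0.1mm grid
    N=400; g=(np.arange(N)-N/2)*1e-4
    X,Y=np.meshgrid(.5195+g,-.134+g,indexing='ij')
    uv=np.array([proj(c,[a,b,.076]) for a,b in zip(X.ravel(),Y.ravel())]).reshape(N,N,2).astype(np.float32)
    r=cv2.remap(im,uv[...,0],uv[...,1],cv2.INTER_CUBIC); gr=cv2.GaussianBlur(r.max(2),(0,0),6).astype(float)
    np.save(f"pics/{n}_r.npy",r)
    dark=(r.max(2)<90).astype(np.uint8); k,l,st,ce=cv2.connectedComponentsWithStats(dark); i=1+np.argmax(st[1:,4])
    ct=max(cv2.findContours((l==i).astype(np.uint8),cv2.RETR_EXTERNAL,cv2.CHAIN_APPROX_NONE)[0],key=len)
    (cx,cy),rad=cv2.minEnclosingCircle(cv2.convexHull(ct)); print(n,"head",.5195+(cy-N/2)*1e-4,-.134+(cx-N/2)*1e-4,"r mm",rad/10)
    red=(r[...,2].astype(int)-r[...,1]>60); ii,jj=np.nonzero(red); P=np.c_[X[ii,jj],Y[ii,jj]]
    H=np.array([.5195+(cy-N/2)*1e-4,-.134+(cx-N/2)*1e-4]); d=np.hypot(*(P-H).T); hm=P[d<.0133].mean(0); bm=P[(d>.0155)]
    # hex fit: maximise mean contrast
    def ind(v):
        dx=X-v[0]/1e3;dy=Y-v[1]/1e3; ap=np.full(X.shape,-9.)
        for k in range(3):
            a=np.radians(v[2]+30+60*k); ap=np.maximum(ap,np.abs(dx*np.cos(a)+dy*np.sin(a)))
        return ap
    def cost(v):
        ap=ind(v); return gr[ap<.0070].mean()-gr[(ap>.0080)&(ap<.0092)&~red].mean()
    b=min((minimize(cost,[H[0]*1e3,H[1]*1e3,a],method='Nelder-Mead',options=dict(initial_simplex=[[H[0]*1e3,H[1]*1e3,a],[H[0]*1e3+2,H[1]*1e3,a],[H[0]*1e3,H[1]*1e3+2,a],[H[0]*1e3,H[1]*1e3,a+12]])) for a in(0,15,30,45)),key=lambda q:q.fun)
    S=b.x[:2]/1e3
    print(" hex",b.x,b.fun,"mark az",np.degrees(np.arctan2(*(hm-S)[::-1])))
    if len(bm): vx,vy,_,_=cv2.fitLine(bm.astype(np.float32)*1e3,cv2.DIST_L2,0,.01,.01).ravel(); print(" bar az",np.degrees(np.arctan2(vy,vx)),"bar centroid az",np.degrees(np.arctan2(*(bm.mean(0)-S)[::-1])))
    res.append((yaw,S,H))
A=[];B=[];C=[]
for yaw,S,H in res:
    a=np.radians(yaw);R=np.array([[np.cos(a),-np.sin(a)],[np.sin(a),np.cos(a)]]); A.append(np.c_[np.eye(2),R@np.diag([1,-1])]);B.append(S);C.append(H)
A=np.vstack(A); print("hex: s,bias",np.linalg.solve(A,np.r_[B[0],B[1]])*1e3); print("head",np.linalg.solve(A,np.r_[C[0],C[1]])*1e3)
E
python3 fits.py
```

```text
d1 head 0.5205510910034179 -0.13415481872558593 r mm 13.75709228515625
 hex [ 520.31837302 -134.14962126   22.8256203 ] -7.6991594957537615 mark az 35.626949943899625
 bar az -14.941939 bar centroid az -14.598830760139512
d2 head 0.5205541183471679 -0.13415119934082032 r mm 13.666789245605468
 hex [ 520.23269965 -134.31827178   24.99727751] -7.535599935260052 mark az 36.353655821583295
 bar az -16.040483 bar centroid az -13.644309303321007
hex: s,bias [ 5.20191211e+02 -1.34191110e+02 -1.27161947e-01  4.14885767e-02]
head [ 5.20554414e+02 -1.34154523e+02  3.32336426e-03 -2.96020508e-04]
```

```bash
cat >> h.py <<'E'
E0=np.array([.548,.1689,.159]); KYAW=np.radians(160.6); S0=np.array([.5204,-.1342,.076]); SC=25.5
def grasp_pose(th,dz,s,lift=0,back=0):
    kx=np.array([np.cos(KYAW),np.sin(KYAW),0]);ky=np.array([-kx[1],kx[0],0]); a=np.radians(th)
    z=np.cos(a)*kx-np.sin(a)*np.array([0,0,1]); R,r=rpy(z,s*ky); return E0-[0,0,dz]-z*(.054+back)+[0,0,lift], r
def ins_pose(th,dz,s,az,h):
    # h: elbow height above seated; az lever azimuth deg.  key: kx=down, -kz=d -> ky=kz x kx
    b=np.radians(az); d=np.array([np.cos(b),np.sin(b),0]); kx=np.array([0,0,-1.]); ky=np.cross(-d,kx); a=np.radians(th)
    z=np.cos(a)*kx+np.sin(a)*d; R,r=rpy(z,s*ky); return S0+[0,0,.033+h]+d*dz-z*.054, r
E
python3 - <<'E'
from h import *
np.set_printoptions(precision=0,suppress=True)
for th in(46,50,54,58):
    for s in(1,-1):
        print("TH",th,s,[robot.ik(*grasp_pose(th,.045,s,l)) for l in(0,.06)],robot.ik(*grasp_pose(th,.045,s,0,.07)))
        for k in range(6):
            az=SC+60*k
            print("   ",az,[robot.ik(*ins_pose(th,.045,s,a,h)) for a,h in((az,.06),(az,0),(az-25,0),(az-52,0))])
E
```

```text
TH 46 1 [array([  -2.,   55.,   43.,  121.,   12., -167.]), None] None
    25.5 [array([-46., -33., -46.,  59.,  43., 116.]), array([-46., -30., -50.,  51.,  43., 116.]), None, None]
    85.5 [array([-43.,  19.,   1., 104.,  34.,  41.]), array([-43.,  22.,  -2.,  98.,  34.,  41.]), array([-46.,   4., -21.,  81.,  44.,  67.]), array([-47., -21., -44.,  58.,  45., 104.])]
    145.5 [None, array([-30.,  45.,  27., 118.,   3.,   3.]), array([-36.,  39.,  18., 113.,  17.,  17.]), array([-41.,  27.,   3., 103.,  31.,  35.])]
    205.5 [array([-17.,  35.,  21., 113., -29., -32.]), array([-17.,  38.,  18., 107., -29., -32.]), array([-22.,  45.,  27., 116., -16., -16.]), array([-28.,  46.,  29., 118.,  -1.,  -1.])]
    265.5 [array([ -11.,   -6.,  -24.,   65.,  -46., -100.]), array([ -11.,   -3.,  -28.,   58.,  -46., -100.]), array([-12.,  18.,  -6.,  84., -43., -66.]), array([-15.,  34.,  13., 103., -33., -39.])]
    325.5 [None, None, array([ -17.,  -35.,  -56.,   32.,  -29., -147.]), array([ -12.,  -11.,  -35.,   50.,  -44., -112.])]
TH 46 -1 [array([ -2.,  55.,  43., 121.,  12.,  13.]), N
[... 5883 characters left out ...]
.,  56., -66.]), array([-51., -32., -57.,  45.,  56., -66.]), None, None]
    85.5 [array([ -46.,   29.,    6.,  113.,   40., -149.]), array([ -46.,   33.,    5.,  108.,   40., -149.]), array([ -50.,   13.,  -17.,   89.,   53., -125.]), array([-52., -20., -48.,  55.,  58., -81.])]
    145.5 [None, None, None, array([ -44.,   38.,   11.,  112.,   35., -154.])]
    205.5 [None, array([-15.,  52.,  31., 119., -33., 156.]), None, None]
    265.5 [array([ -7.,  -2., -25.,  62., -58.,  85.]), array([ -7.,   2., -28.,  56., -58.,  85.]), array([ -9.,  29.,   2.,  92., -52., 126.]), array([-13.,  48.,  25., 115., -38., 151.])]
    325.5 [None, None, None, array([ -8.,  -8., -38.,  42., -56.,  69.])]
```

Run:
```python
from h import *
np.set_printoptions(precision=0,suppress=True)
for th in(56,58,60):
  for l in(.05,.06,.07,.08,.1): print(th,l,robot.ik(*grasp_pose(th,.043,-1,l)))
  for h in (.1,.08): print(h,robot.ik(*ins_pose(th,.043,-1,265.5,h)))
print(robot.ik(*grasp_pose(75,.043,-1,.1)))
```

```text
56 0.05 [ -1.  41.  32. 114.  10.  15.]
56 0.06 [ -1.  40.  33. 115.  10.  15.]
56 0.07 [ -1.  40.  34. 116.  10.  15.]
56 0.08 [ -1.  40.  35. 117.  10.  15.]
56 0.1 [ -1.  40.  37. 120.  10.  15.]
0.1 [ -8.  -4. -22.  67. -56.  84.]
0.08 [ -8.  -4. -24.  65. -56.  84.]
58 0.05 [ -1.  38.  30. 112.  10.  16.]
58 0.06 [ -1.  38.  31. 113.  10.  16.]
58 0.07 [ -1.  38.  32. 114.  10.  16.]
58 0.08 [ -1.  38.  32. 115.  10.  16.]
58 0.1 [ -1.  38.  35. 117.  10.  16.]
0.1 [ -7.  -4. -23.  67. -58.  85.]
0.08 [ -7.  -3. -24.  65. -58.  85.]
60 0.05 [ -1.  36.  27. 110.   9.  16.]
60 0.06 [ -1.  35.  28. 111.   9.  16.]
60 0.07 [ -1.  35.  29. 112.   9.  16.]
60 0.08 [ -1.  35.  30. 113.   9.  16.]
60 0.1 [ -1.  35.  32. 115.   9.  16.]
0.1 [ -7.  -3. -23.  67. -60.  86.]
0.08 [ -7.  -2. -24.  64. -60.  86.]
[  1.  18.  14. 100.   5.  20.]
```

Run:
```python
from h import *
p,r=grasp_pose(57,.043,-1,.095); robot.move_pose(p,r)
p,r=grasp_pose(57,.043,-1,.0); print(robot.line_to(p,vel=.12,guard=12))
snap("wrist","g0"); snap("side","g0s"); o=robot.observe(); print(o['time'],o['ft_force'],o['tool_pos']-p)
x=cv2.imread("pics/g0s.png")[130:290,240:440]; cv2.imwrite("pics/g0c.png",np.hstack([cv2.imread("pics/g0.png")[:,:][::1],cv2.resize(x,(500,400))])[:, :]); 
i=cv2.imread("pics/g0c.png"); cv2.imwrite("pics/g0c.png",cv2.resize(i,(798,280)))
```

```text
False
17.8167 [-1.1557332  -0.56363828  0.63831816] [ 4.30698766e-04 -8.31756632e-06  1.01945676e-03]
```

View pics/g0c.png

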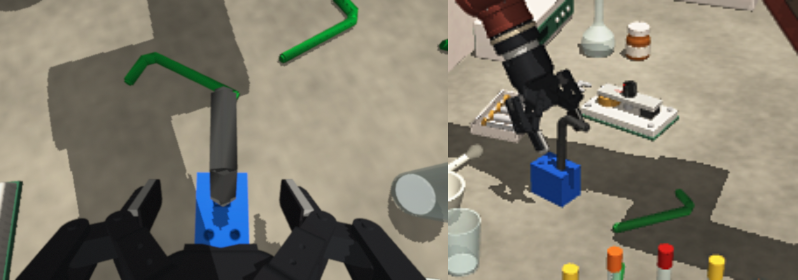

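The key sits between the fingers, with the elbow near the image's centre column (222,200). I'll close and lift.

Run:
```python
from h import *
robot.set_gripper(0.0); o=robot.observe(); print(o['time'],o['gripper_width'],o['ft_force'],o['torque'])
p,r=grasp_pose(57,.043,-1,.075); print(robot.line_to(p,vel=.1,guard=40))
snap("wrist","g1"); snap("side","g1s"); o=robot.observe(); print(o['time'],o['ft_force'],o['tool_pos']-p,o['gripper_width'])
x=cv2.imread("pics/g1s.png")[130:290,240:440]
cv2.imwrite("pics/g1c.png",cv2.resize(np.hstack([cv2.imread("pics/g1.png"),cv2.resize(x,(500,400))]),(798,280)))
```

```text
18.4667 0.013312105287951693 [0.53009182 2.58682651 0.57683993] [ 0.29428361 -0.73196231 -0.2264022 ]
False
19.4667 [-0.80649391  0.34906325 -2.72511006] [-2.74582435e-04 -5.56356151e-05 -8.87305894e-04] 0.012774170488735002
```

View pics/g1c.png

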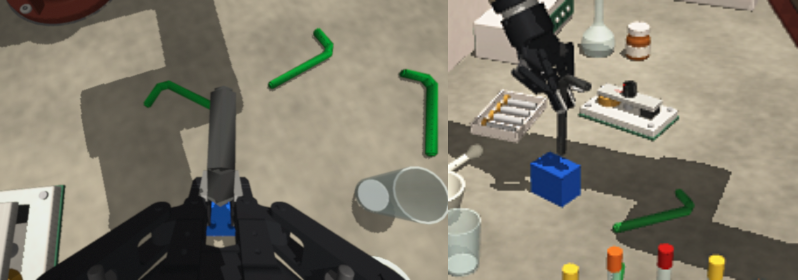

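Run:
```python
from h import *
from scipy.spatial.transform import Slerp
np.set_printoptions(precision=2,suppress=True)
p0,r0=grasp_pose(57,.043,-1,.075); p1,r1=ins_pose(57,.043,-1,265.5,.08)
sl=Slerp([0,1],Rn.from_euler('xyz',[r0,r1],degrees=True))
print("rot",(sl(0).inv()*sl(1)).magnitude()*57.3,p0,p1)
for t in np.linspace(0,1,6):
    R=sl(t); p=p0*(1-t)+p1*t+[0,0,.24*t*(1-t)]
    # key points
    Rm=R.as_matrix(); a=np.radians(57); g=p+Rm[:,2]*.054
    # z_t=cos kx - sin kz ; x_t = cos kz + sin kx
    kx=np.cos(a)*Rm[:,2]+np.sin(a)*Rm[:,0]; kz=np.cos(a)*Rm[:,0]-np.sin(a)*Rm[:,2]
    e=g+kz*.043; print(t,robot.ik(p,R.as_euler('xyz',degrees=True)),"elbow",e,"tip",e+kx*.055,"end",e-kz*.147)
```

```text
rot 111.81229415900688 [0.58 0.16 0.24] [ 0.52 -0.13  0.22]
0.0 [ -1.01  39.08  33.31 115.87   9.89  15.58] elbow [0.55 0.17 0.23] tip [0.5  0.19 0.23] end [0.55 0.17 0.09]
0.2 [ -2.9   22.4   18.9  105.76  -0.07  31.13] elbow [0.54 0.11 0.26] tip [0.49 0.14 0.25] end [0.56 0.07 0.12]
0.4 [ -3.89   9.67   6.74  96.44 -12.36  45.28] elbow [0.53 0.06 0.27] tip [0.5  0.08 0.24] end [ 0.57 -0.03  0.15]
0.6000000000000001 [ -4.48   0.47  -4.79  86.89 -26.42  58.5 ] elbow [ 0.53 -0.    0.26] tip [0.51 0.02 0.22] end [ 0.56 -0.12  0.18]
0.8 [ -5.4   -4.44 -15.49  76.5  -41.54  71.34] elbow [ 0.53 -0.07  0.23] tip [ 0.51 -0.05  0.18] end [ 0.54 -0.21  0.19]
1.0 [ -7.42  -3.2  -23.74  64.98 -56.89  84.66] elbow [ 0.52 -0.13  0.19] tip [ 0.52 -0.13  0.13] end [ 0.51 -0.28  0.19]
```

Run:
```python
from h import *
from scipy.spatial.transform import Slerp
p0,r0=grasp_pose(57,.043,-1,.075); p1,r1=ins_pose(57,.043,-1,265.5,.08)
sl=Slerp([0,1],Rn.from_euler('xyz',[r0,r1],degrees=True))
robot.move_pose((p0+p1)/2+[0,0,.06],sl(.5).as_euler('xyz',degrees=True))
robot.move_pose(p1,r1); p,_=ins_pose(57,.043,-1,265.5,.033); print(robot.line_to(p,vel=.12,guard=10)); robot.pause(.2)
snap("wrist","i0"); snap("side","i0s"); snap("top","i0t"); o=robot.observe(); print(o['time'],o['ft_force'],o['tool_pos']-p,o['q'])
x=cv2.imread("pics/i0s.png")[130:230,290:415]
cv2.imwrite("pics/i0c.png",cv2.resize(np.hstack([cv2.imread("pics/i0.png"),cv2.resize(x,(500,400))]),(798,280)))
```

```text
False
21.9417 [-0.46981296 -0.23152199 -2.11554695] [ 2.64321541e-04 -1.08181951e-05  5.89244800e-04] [ -7.41255017  -0.54577509 -26.21902207  59.79707568 -56.88630369
  84.65442354]
```

View pics/i0c.png

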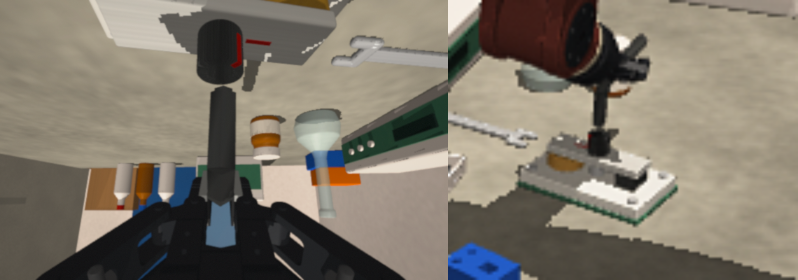

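View pics/i0.png

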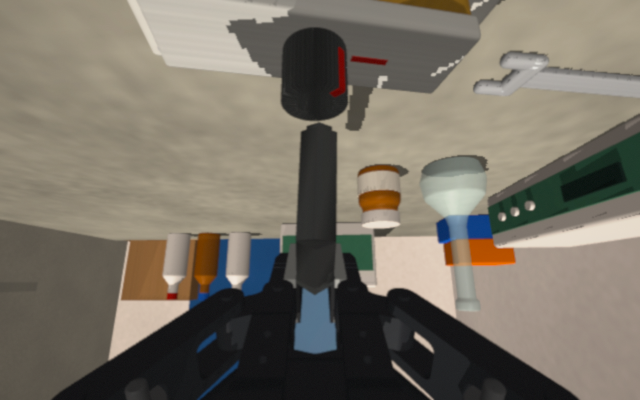

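```bash
cat > ov.py <<'E'
from h import *
def pts(e,kx,kz):
    ky=np.cross(kz,kx); r=.007/np.cos(np.pi/6); out=[]
    def prism(a,b,c1,c2,ra,rb):
        A=[a+ra*(np.cos(t)*c1+np.sin(t)*c2) for t in np.arange(6)*np.pi/3];B=[b+rb*(np.cos(t)*c1+np.sin(t)*c2) for t in np.arange(6)*np.pi/3]
        for i in range(6): out.extend([(A[i],A[i-1]),(B[i],B[i-1]),(A[i],B[i])])
    prism(e+kx*.008,e+kx*.052,kz,ky,r,r); prism(e+kx*.052,e+kx*.055,kz,ky,r,r*.75); prism(e-kz*.008,e-kz*.147,kx,ky,r,r)
    return out
def head():
    out=[]
    for z in(.052,.076):
        P=[S0*[1,1,0]+[.0135*np.cos(t),.0135*np.sin(t),z] for t in np.linspace(0,2*np.pi,41)]; out+=list(zip(P[:-1],P[1:]))
    return out
def draw(name,roi,scale,segs):
    c,im=load(name); x,y,w,h=roi; o=cv2.resize(cv2.convertScaleAbs(im[y:y+h,x:x+w],alpha=1.5,beta=10),None,fx=scale,fy=scale,interpolation=cv2.INTER_CUBIC)
    for s,col in segs:
        for a,b in s:
            q=[(proj(c,p)+.5-[x,y])*scale for p in(a,b)]; cv2.line(o,*[tuple(int(v*8) for v in k) for k in q],col,1,cv2.LINE_AA,3)
    return o
E
python3 - <<'E'
from ov import *
az=np.radians(265.5); d=np.array([np.cos(az),np.sin(az),0]); k=pts(S0+[0,0,.033+.033],np.array([0,0,-1.]),-d)
seg=[(k,(0,255,255)),(head(),(0,255,0))]
cv2.imwrite("pics/o1.png",draw("i0",(240,0,160,300),2,seg))
a=draw("i0s",(320,150,60,60),6.6,seg); b=draw("i0t",(350,170,60,60),6.6,seg); cv2.imwrite("pics/o2.png",np.hstack([a,b]))
E
```

```text
(no output)
```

View pics/o1.png

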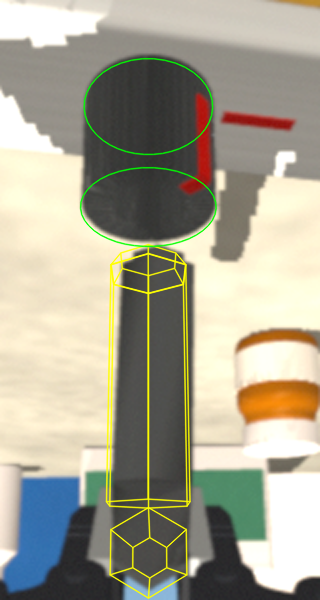

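View pics/o2.png

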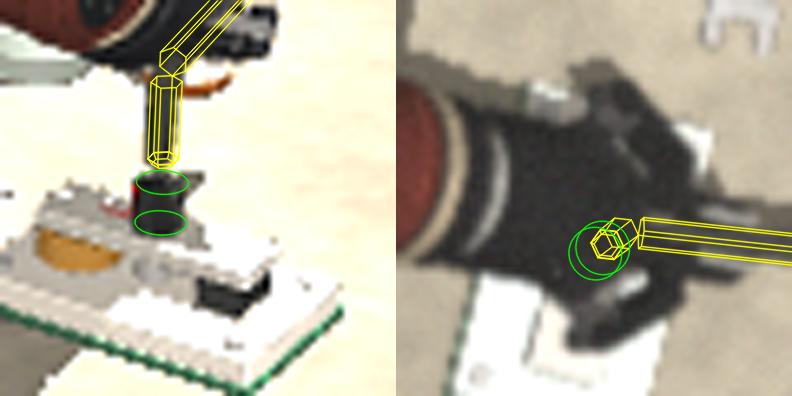

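Run:
```python
from ov import *
c,im=load("i0"); cv2.imwrite("pics/z.png",cv2.resize(cv2.convertScaleAbs(im[110:300,270:370],alpha=3,beta=-30),None,fx=3.1,fy=3.1,interpolation=cv2.INTER_CUBIC))
```

```text
(no output)
```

View pics/z.png

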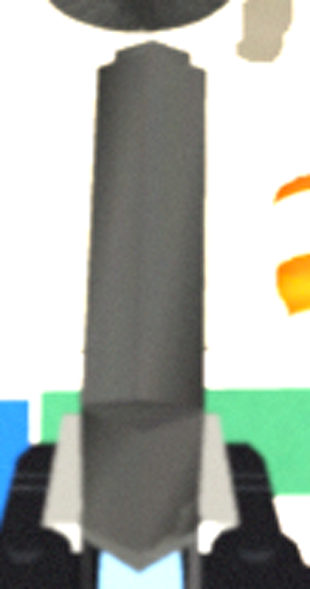

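```bash
cat > fith.py <<'E'
from ov import *
from scipy.optimize import minimize
def keymask(c,e,kx,kz,roi,ss=4):
    ky=np.cross(kz,kx); r=.007/np.cos(np.pi/6); x0,y0,w,h=roi; m=np.zeros((h*ss,w*ss),np.uint8)
    def hexa(p,rr,c1,c2): return [p+rr*(np.cos(t)*c1+np.sin(t)*c2) for t in np.arange(6)*np.pi/3]
    hulls=[hexa(e-kx*r*.0,r,kz,ky)+hexa(e+kx*.052,r,kz,ky), hexa(e+kx*.052,r*.7,kz,ky)+hexa(e+kx*.055,r*.7,kz,ky)]
    for P in hulls:
        q=np.array([(proj(c,p)+.5-[x0,y0])*ss for p in P]).astype(np.float32); cv2.fillConvexPoly(m,np.round(cv2.convexHull(q)*16).astype(np.int32),255,shift=4)
    return cv2.resize(m,(w,h),interpolation=cv2.INTER_AREA)/255.
E
python3 - <<'E'
from fith import *
np.set_printoptions(precision=2,suppress=True)
c,im=load("i0"); roi=(285,122,65,112); x,y,w,h=roi
v=im[y:y+h,x:x+w].astype(float); g=v.max(2); sat=v.max(2)-v.min(2)
z=cv2.resize(im,(0,0),fx=1,fy=1)
print(im[135,290:350:3].tolist()); print(im[200,290:350:3].tolist()); print(im[230,290:350:3].tolist())
t=((g<62)&(sat<22)).astype(np.uint8); k,l,st,_=cv2.connectedComponentsWithStats(t); t=(l==1+np.argmax(st[1:,4])).astype(float)
az=np.radians(265.5); d=np.array([np.cos(az),np.sin(az),0]); ky0=np.cross(-d,[0,0,-1.])
def pose(p):
    # p: radial(d) mm, lateral(ky) mm, vertical mm, rotvec deg about d(lean), ky(pitch), z(yaw)
    R=Rn.from_rotvec(np.radians(p[3])*d+np.radians(p[4])*ky0+np.radians(p[5])*np.array([0,0,1])).as_matrix()
    e=S0+[0,0,.066]+(p[0]*d+p[1]*ky0+[0,0,p[2]])/1e3; return e,R@[0,0,-1.],R@(-d)
pr=np.array([2,2,2,4,4,4.])
f=lambda p: np.abs(keymask(c,*pose(p),roi)-t).sum()+1.5*((p/pr)**2).sum()
best=None
for seed in range(3):
    r=np.random.default_rng(seed); x0=r.normal(size=6)*.5; b=minimize(f,x0,method='Nelder-Mead',options=dict(maxiter=700,initial_simplex=np.vstack([x0]+[x0+s for s in np.diag(pr)])))
    e,kx,kz=pose(b.x); print(b.x,b.fun,"tip-S mm",((e+kx*.055)-S0)*1e3)
    if best is None or b.fun<best.fun: best=b
print("nominal cost",f(np.zeros(6)))
e,kx,kz=pose(best.x); cv2.imwrite("pics/o3.png",draw("i0",(260,100,110,200),3,[(pts(e,kx,kz),(0,255,255))]))
E
```

```text
[[126, 145, 155], [128, 147, 157], [129, 149, 158], [124, 142, 151], [34, 37, 37], [32, 34, 34], [37, 38, 39], [39, 41, 41], [42, 43, 43], [44, 45, 46], [45, 47, 47], [44, 46, 46], [44, 46, 46], [43, 45, 45], [44, 46, 47], [45, 47, 47], [135, 156, 165], [141, 163, 172], [141, 163, 172], [142, 164, 173]]
[[126, 146, 155], [125, 144, 152], [116, 134, 142], [43, 44, 45], [44, 44, 45], [46, 47, 47], [45, 47, 47], [45, 47, 47], [43, 46, 46], [44, 46, 45], [45, 47, 47], [46, 47, 47], [43, 44, 45], [40, 41, 42], [36, 39, 38], [44, 48, 49], [128, 147, 155], [131, 152, 160], [131, 151, 160], [129, 149, 158]]
[[144, 155, 167], [144, 156, 167], [91, 98, 104], [45, 46, 48], [45, 47, 46], [46, 49, 48], [45, 47, 47], [45, 46, 46], [45, 46, 46], [44, 46, 47], [43, 45, 45], [39, 41, 40], [38, 40, 39], [35, 36, 37], [33, 33, 34], [52, 55, 60], [141, 153, 165], [144, 155, 168], [145, 157, 169], [144, 156, 168]]
[ 3.05 -0.73 -5.64  1.43  7.88  2.95] 81.9288207380428 tip-S mm [  1.45 -10.7    5.9 ]
[ 4.57 -0.41 -5.31  1.66  5.85 -3.79] 68.28317424575829 tip-S mm [  1.01 -10.33   6.  ]
[ 3.97 -0.44 -5.93  1.73  7.26 -2.8 ] 74.02603497760106 tip-S mm [  1.06 -11.08   5.53]
nominal cost 834.1176470588235
```

View pics/o3.png

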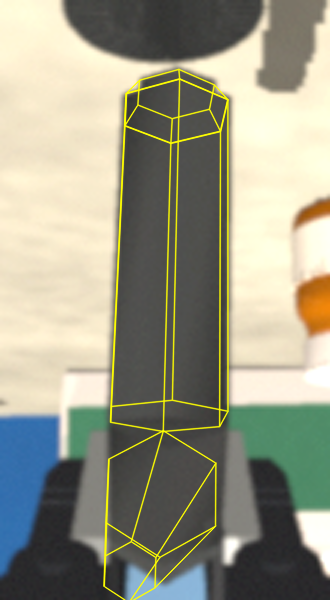

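Run:
```python
from fith import *
az=np.radians(265.5); d=np.array([np.cos(az),np.sin(az),0]); ky0=np.cross(-d,[0,0,-1.])
def pose(p):
    R=Rn.from_rotvec(np.radians(p[3])*d+np.radians(p[4])*ky0+np.radians(p[5])*np.array([0,0,1])).as_matrix()
    e=S0+[0,0,.066]+(p[0]*d+p[1]*ky0+[0,0,p[2]])/1e3; return e,R@[0,0,-1.],R@(-d)
K=pts(*pose([4.57,-.41,-5.31,1.66,5.85,-3.79])); N=pts(*pose(np.zeros(6)))
r=(325,155,45,45); H=head()
cv2.imwrite("pics/o4.png",np.hstack([draw("i0s",r,5.9,[(H,(0,255,0))]),draw("i0s",r,5.9,[(K,(0,255,255))]),draw("i0s",r,5.9,[(N,(0,255,255))])]))
c=cam("side"); print(-c['R'].T@c['tvec'])
```

```text
[0.11564105 1.2918236  0.84795876]
```

View pics/o4.png

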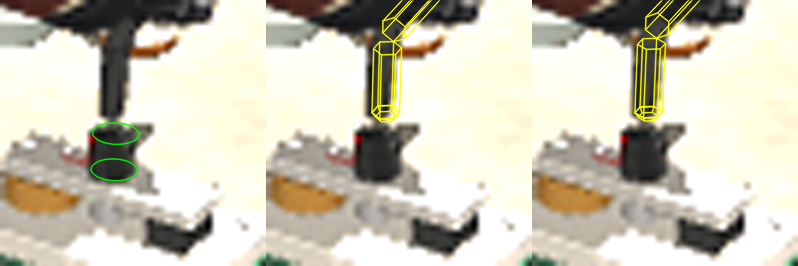

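Run:
```python
from fith import *
kx=np.array([np.cos(KYAW),np.sin(KYAW),0]);kz=np.array([0,0,1.])
out=[]
for n,l in(("g0",0),("g1",.075)):
    out.append(draw(n,(265,110,110,200),3,[(pts(E0+[0,0,l],kx,kz),(0,255,255))]))
cv2.imwrite("pics/o5.png",cv2.resize(np.hstack(out),(660,600)))
```

```text
(no output)
```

View pics/o5.png

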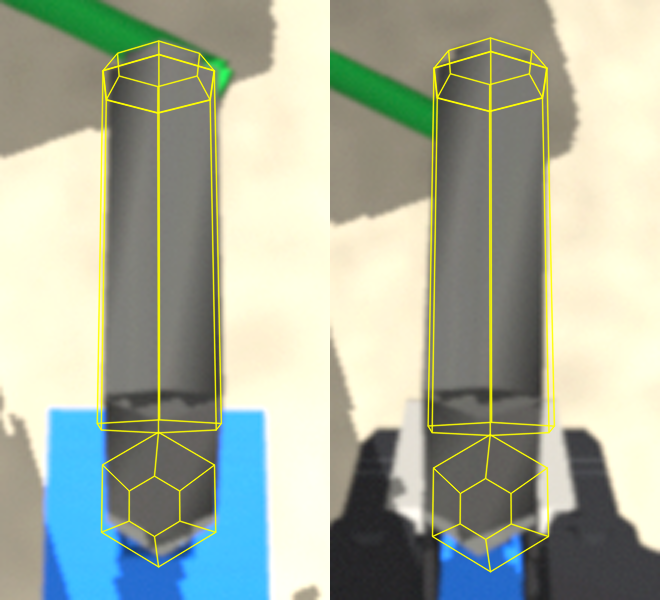

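```bash
cat > fit3.py <<'E'
from fith import *
import fitk
np.set_printoptions(precision=2,suppress=True)
D=[]
for n,roi,th in(("k1",(215,90,90,95),80),("k2",(295,80,90,95),80),("g0",(285,112,70,128),75)):
    c,im=load(n); x,y,w,h=roi; v=im[y:y+h,x:x+w].astype(int); t=((v.max(2)<th)&(v.max(2)-v.min(2)<(20 if n=="g0" else 25))).astype(np.uint8)
    k,l,st,_=cv2.connectedComponentsWithStats(t); t=(l==1+np.argmax(st[1:,4])).astype(float); D.append((n,c,roi,t))
kx0=np.array([np.cos(KYAW),np.sin(KYAW),0]);ky0=np.array([-kx0[1],kx0[0],0]);kz0=np.array([0,0,1.])
def pose(p):
    R=Rn.from_rotvec(np.radians(p[3])*kx0+np.radians(p[4])*ky0+np.radians(p[5])*kz0).as_matrix(); e=E0+np.array(p[:3])/1e3; return e,R@kx0,R@kz0
def fullmask(c,e,kx,kz,roi,ss=4):
    ky=np.cross(kz,kx); r=.007/np.cos(np.pi/6); x0,y0,w,h=roi; m=np.zeros((h*ss,w*ss),np.uint8)
    H=lambda p,rr,c1: [p+rr*(np.cos(t)*c1+np.sin(t)*ky) for t in np.arange(6)*np.pi/3]
    ch=.010
    hulls=[H(e+kx*ch,r,kz)+H(e+kx*.052,r,kz),H(e+kx*.052,r*.72,kz)+H(e+kx*.055,r*.72,kz),H(e+kx*ch,r,kz)+H(e-kz*ch,r,kx),H(e-kz*ch,r,kx)+H(e-kz*.097,r,kx)]
    for P in hulls:
        q=np.array([(proj(c,p)+.5-[x0,y0])*ss for p in P]).astype(np.float32); cv2.fillConvexPoly(m,np.round(cv2.convexHull(q)*16).astype(np.int32),255,shift=4)
    return cv2.resize(m,(w,h),interpolation=cv2.INTER_AREA)/255.
if __name__=="__main__":
    W=dict(k1=2,k2=2,g0=1)
    def f(p,free=None): return sum(W[n]*np.abs((keymask if n=="g0" else fullmask)(c,*pose(p),roi)-t).sum() for n,c,roi,t in D)
    pr=np.array([3,3,3,4,6,4.]); best=None
    for seed in range(4):
        x0=np.random.default_rng(seed).normal(size=6)*1; b=minimize(f,x0,method='Nelder-Mead',options=dict(maxiter=900,initial_simplex=np.vstack([x0]+[x0+s for s in np.diag(pr)]))); print(b.x,b.fun)
        if best is None or b.fun<best.fun: best=b
    print([ (n,np.abs((keymask if n=="g0" else fullmask)(c,*pose(best.x),roi)-t).sum(),t.sum()) for n,c,roi,t in D], f(np.zeros(6)))
    o=[]
    for n,c,roi,t in D:
        m=(keymask if n=="g0" else fullmask)(c,*pose(best.x),roi); o.append(cv2.resize(np.dstack([0*t,m*255,t*255]).astype(np.uint8),None,fx=3,fy=3)[:285])
    cv2.imwrite("pics/o6.png",np.hstack(o))
E
python3 fit3.py
```

```text
[-0.33  1.38 -6.97  0.59  1.13  0.86] 3770.4980392156863
[-0.13  1.27 -7.1   0.36  0.51  0.77] 3769.92156862745
[-0.65  1.84 -3.89  0.75  1.39  1.95] 3893.921568627451
[-0.73  1.5  -5.4   1.84  1.71  1.09] 3848.4
[('k1', np.float64(166.13725490196077), np.float64(1195.0)), ('k2', np.float64(240.51372549019607), np.float64(1248.0)), ('g0', np.float64(2956.6196078431367), np.float64(834.0))] 4188.882352941177
```

View pics/o6.png

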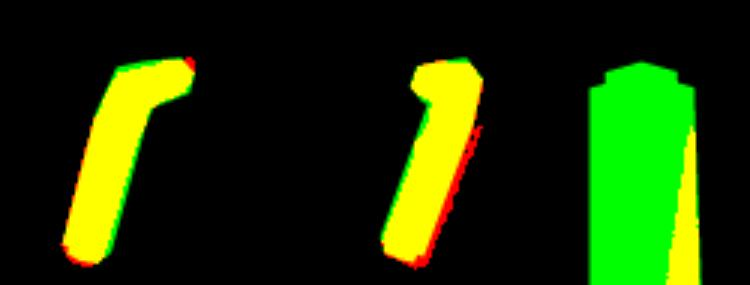

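Run:
```python
from h import *
for n,row,a,b in(("g0",150,290,350),("g0",220,290,350),("g0",135,290,350),("k2",140,325,365),("k1",140,240,275)):
    _,im=load(n); print(n,row,[tuple(map(int,v)) for v in im[row,a:b:3]])
```

```text
g0 150 [(76, 87, 92), (76, 88, 94), (76, 88, 93), (74, 85, 90), (42, 43, 43), (47, 50, 48), (56, 59, 59), (64, 68, 68), (70, 74, 75), (72, 75, 77), (75, 77, 77), (74, 77, 78), (73, 78, 77), (75, 79, 78), (74, 77, 77), (71, 74, 74), (119, 135, 143), (137, 157, 167), (138, 159, 168), (139, 160, 169)]
g0 220 [(140, 161, 171), (142, 163, 172), (142, 164, 175), (109, 124, 131), (73, 77, 77), (76, 78, 78), (75, 79, 79), (75, 78, 78), (74, 77, 77), (73, 76, 76), (74, 78, 78), (72, 76, 76), (65, 69, 69), (58, 61, 61), (50, 53, 53), (44, 46, 46), (70, 79, 84), (136, 156, 166), (135, 157, 165), (134, 156, 164)]
g0 135 [(75, 85, 90), (73, 83, 89), (71, 81, 86), (69, 80, 85), (35, 37, 38), (40, 41, 42), (48, 51, 51), (56, 60, 60), (64, 67, 68), (69, 74, 74), (74, 76, 78), (75, 78, 79), (72, 77, 77), (73, 77, 77), (74, 76, 77), (74, 77, 79), (58, 144, 37), (45, 104, 35), (79, 91, 96), (92, 106, 112)]
k2 140 [(120, 138, 147), (120, 139, 148), (120, 139, 148), (122, 141, 150), (119, 137, 145), (41, 46, 48), (33, 35, 36), (35, 38, 37), (34, 36, 36), (35, 36, 37), (36, 39, 40), (66, 76, 81), (67, 77, 82), (67, 79, 83)]
k1 140 [(118, 136, 145), (57, 65, 67), (54, 56, 56), (64, 67, 68), (63, 65, 66), (50, 52, 51), (36, 38, 39), (116, 133, 141), (122, 140, 149), (121, 140, 150), (122, 141, 150), (125, 144, 153)]
```

```bash
sed -i 's/t=((v.max(2)<th).*astype(np.uint8)$/t=((v.max(2)<th)\&(v.max(2)-v.min(2)<=10)).astype(np.uint8)/; s/,80),("k2"/,95),("k2"/; s/95),80),("g0"/95),58),("g0"/; s/128),75)/128),98)/' fit3.py; grep -n "t=((" fit3.py; python3 fit3.py
```

```text
6:    c,im=load(n); x,y,w,h=roi; v=im[y:y+h,x:x+w].astype(int); t=((v.max(2)<th)&(v.max(2)-v.min(2)<=10)).astype(np.uint8)
[-1.81  1.69 -3.25  0.94  1.75  0.82] 811.0588235294118
[-1.93  1.37 -3.38  0.41  1.49  0.24] 770.9960784313726
[-1.97  1.4  -3.39  0.57  1.62  0.32] 771.8313725490196
[-1.77  1.26 -3.89  0.42  1.36  0.17] 773.2745098039215
[('k1', np.float64(181.921568627451), np.float64(1152.0)), ('k2', np.float64(133.05882352941177), np.float64(1076.0)), ('g0', np.float64(141.03529411764706), np.float64(4098.0))] 1090.764705882353
```

View pics/o6.png

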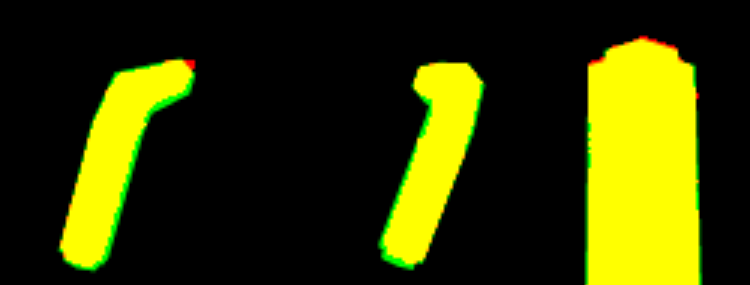

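```bash
sed -i 's/r=.007\/np.cos(np.pi\/6)/r=AF\/2\/np.cos(np.pi\/6)/' fith.py fit3.py; sed -i '1a AF=.014' fith.py
cat > fit4.py <<'E'
import fith,fit3
from fit3 import *
import sys
W=dict(k1=2,k2=2,g0=1)
for af in(.0140,.0136,.0133,.013):
    fith.AF=af; fit3.AF=af
    def f(p):
        q=np.r_[p[:2],0,p[2:]]
        return sum(W[n]*np.abs((fith.keymask if n=="g0" else fit3.fullmask)(c,*pose(q),roi)-t).sum() for n,c,roi,t in D)
    x0=np.array([-1,1,.3,1,.3]); b=minimize(f,x0,method='Nelder-Mead',options=dict(maxiter=500,initial_simplex=np.vstack([x0]+[x0+s for s in np.diag([3,3,3,5,4.])]))); print(af,b.x,b.fun)
E
python3 fit4.py
```

```text
0.014 [-0.49  1.03  0.27  1.74  0.36] 997.8509803921568
0.0136 [-0.42  0.92  0.14  1.14  0.46] 745.4941176470587
0.0133 [-0.82  0.87  0.08  1.34  0.16] 589.2392156862745
0.013 [-0.6   0.68 -0.13  0.94 -0.06] 507.0901960784314
```

```bash
cat > fit5.py <<'E'
import fith
from fith import *
np.set_printoptions(precision=2,suppress=True)
az=np.radians(265.5); d=np.array([np.cos(az),np.sin(az),0]); ky0=np.cross(-d,[0,0,-1.])
def pose(p,h=.033):
    R=Rn.from_rotvec(np.radians(p[3])*d+np.radians(p[4])*ky0+np.radians(p[5])*np.array([0,0,1])).as_matrix()
    e=S0+[0,0,.033+h]+(p[0]*d+p[1]*ky0+[0,0,p[2]])/1e3; return e,R@[0,0,-1.],R@(-d)
if __name__=="__main__":
    c,im=load("i0"); roi=(285,122,65,112); x,y,w,h=roi
    v=im[y:y+h,x:x+w].astype(int); t=((v.max(2)<70)&(v.max(2)-v.min(2)<=10)).astype(np.uint8); k,l,st,_=cv2.connectedComponentsWithStats(t); t=(l==1+np.argmax(st[1:,4])).astype(float)
    for af in(.0136,.0133,.013):
        fith.AF=af; pr=np.array([1.5,1.5,1.5,3,3,3.])
        f=lambda p: np.abs(fith.keymask(c,*pose(p),roi)-t).sum()+3*((p/pr)**2).sum()
        bb=[]
        for s in range(3):
            x0=np.random.default_rng(s).normal(size=6)*.5; bb.append(minimize(f,x0,method='Nelder-Mead',options=dict(maxiter=900,initial_simplex=np.vstack([x0]+[x0+s for s in np.diag(pr)]))))
        b=min(bb,key=lambda b:b.fun); e,kx,kz=pose(b.x); print(af,b.x,b.fun,"tip-S",((e+kx*.055)-S0)*1e3)
E
python3 fit5.py
```

```text
0.0136 [ 1.25 -0.5  -2.76  1.44  4.2  -1.  ] 58.33457485722596 tip-S [ 1.42 -5.42  8.41]
0.0133 [ 0.72 -0.52 -1.12  1.35  1.71 -0.3 ] 45.16690581614526 tip-S [ 1.62 -2.5   9.92]
0.013 [-0.06 -0.67  0.21  1.22 -0.22  1.11] 50.63081000246162 tip-S [ 1.86  0.14 11.22]
```

```bash
cat >> h.py <<'E'
def keyT(e,kx,kz):
    T=np.eye(4); T[:3,:3]=np.c_[kx,np.cross(kz,kx),kz]; T[:3,3]=e; return T
def seatK(az,h,off=(0,0)):
    b=np.radians(az); d=np.array([np.cos(b),np.sin(b),0]); return keyT(S0+[off[0],off[1],.033+h],np.array([0,0,-1.]),-d)
def inhand(p,az=265.5,h=.033):
    from fit5 import pose
    pp,rr=ins_pose(57,.043,-1,az,h); T=np.eye(4); T[:3,:3]=Rn.from_euler('xyz',rr,degrees=True).as_matrix(); T[:3,3]=pp
    return np.linalg.inv(T)@keyT(*pose(p,h))
def tool_for(K,X):
    T=K@np.linalg.inv(X); return T[:3,3],Rn.from_matrix(T[:3,:3]).as_euler('xyz',degrees=True)
P=[.6,-.55,-.9,1.35,1.2,0]
E
python3 - <<'E'
from h import *
np.set_printoptions(precision=3,suppress=True)
X=inhand(P); p,r=tool_for(seatK(265.5,.026),X); o=robot.observe(); print(p,r,o['tool_pos'],o['tcp_rot'])
robot.line_to(p,vel=.03,rotation=r); robot.pause(.2); snap("wrist","i1"); f0=robot.observe()['ft_force']
hit=robot.line_to(tool_for(seatK(265.5,.012),X)[0],vel=.02,guard=6); o=robot.observe(); T=np.eye(4);T[:3,:3]=Rn.from_euler('xyz',o['tcp_rot'],degrees=True).as_matrix();T[:3,3]=o['tool_pos']
K=T@X; print(hit,"h=",K[2,3]-S0[2]-.033,"dF",o['ft_force']-f0,o['torque'],o['time']); snap("wrist","i2"); snap("side","i2s")
a,b=[cv2.imread(f"pics/{n}.png")[60:300,240:400] for n in("i1","i2")]; cv2.imwrite("pics/i12.png",cv2.resize(np.hstack([a,b]),None,fx=2.4,fy=2.4))
E
```

```text
[ 0.52 -0.13  0.17] [-177.6    55.78   87.5 ] [ 0.52 -0.13  0.17] [179.91  57.    85.43]
False h= 0.011872132221609474 dF [ 3.32  0.23 -0.64] [ 1.46 -0.43  0.26] 23.3917
```

View pics/i12.png

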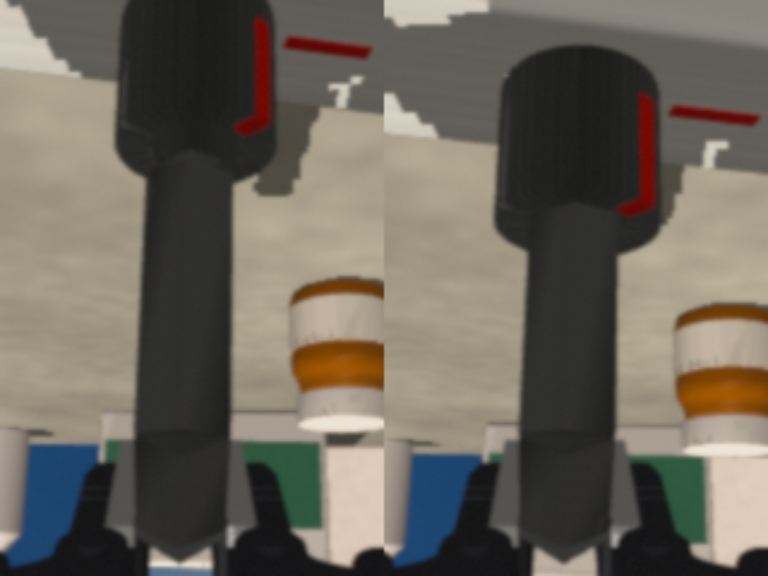

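Run:
```python
from ov import *
X=inhand(P); K=seatK(265.5,.012); hx=[]
for z in (.076,):
    C=[S0*[1,1,0]+[0,0,z]+.0087*np.array([np.cos(np.radians(SC+60*k)),np.sin(np.radians(SC+60*k)),0]) for k in range(7)]; hx+=list(zip(C[:-1],C[1:]))
k=pts(K[:3,3],K[:3,0],K[:3,2])
c,im=load("i2"); 
cv2.imwrite("pics/o7.png",np.hstack([draw("i2",(260,40,120,200),3,[(head(),(0,255,0)),(hx,(255,255,0))]),draw("i2",(260,40,120,200),3,[(k,(0,255,255))])]))
```

```text
(no output)
```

View pics/o7.png

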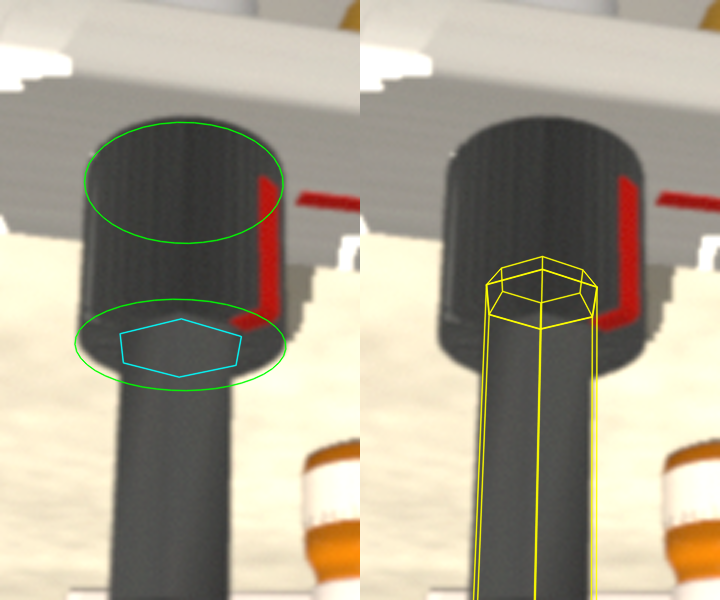

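Run:
```python
from h import *
np.set_printoptions(precision=2,suppress=True)
X=inhand(P); off=np.array([.0004,0.])
for h in(.009,.006,.003,.0,-.001,-.002):
    hit=robot.line_to(tool_for(seatK(265.5,h,off),X)[0],vel=.03,guard=15); o=robot.observe()
    T=np.eye(4);T[:3,:3]=Rn.from_euler('xyz',o['tcp_rot'],degrees=True).as_matrix();T[:3,3]=o['tool_pos']; K=T@X
    print(hit,"h=%.4f"%(K[2,3]-S0[2]-.033),o['ft_force'],o['torque'],round(o['time'],2))
    if hit: break
    off=off+np.clip(o['ft_force'][:2]*4e-5,-.0003,.0003)*(abs(o['ft_force'][:2])>2)
print(off)
snap("wrist","i3"); snap("side","i3s")
a=cv2.imread("pics/i3.png")[40:300,220:420]; b=cv2.imread("pics/i3s.png")[140:230,300:400]; cv2.imwrite("pics/i3c.png",np.hstack([cv2.resize(a,(400,520)),cv2.resize(b,(400,520))]))
```

```text
False h=0.0087 [ 1.03  1.18 -3.53] [ 1.42 -0.34  0.17] 23.74
False h=0.0057 [ 1.87 -0.76 -2.98] [ 1.44 -0.36  0.17] 23.99
False h=0.0027 [ 1.22  0.86 -2.82] [ 1.46 -0.3   0.17] 24.24
False h=0.0005 [ 0.38 -0.04  1.82] [ 0.68 -0.17  0.07] 24.49
False h=0.0003 [-1.33  0.33  8.2 ] [ 0.12  0.11 -0.17] 24.74
False h=0.0000 [-2.07  1.08 11.72] [-0.33  0.55 -0.35] 24.99
[0. 0.]
```

View pics/i3c.png

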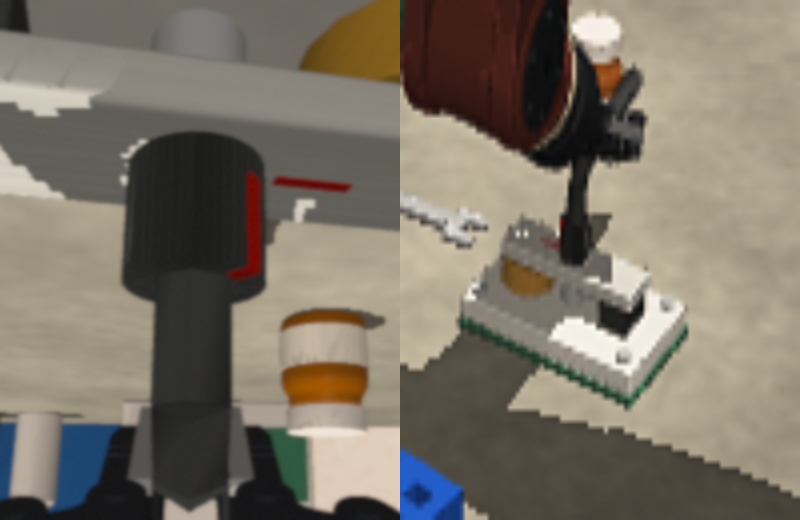

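```bash
cat > turn.py <<'E'
from h import *
np.set_printoptions(precision=2,suppress=True)
X=inhand(P)
def step(az,h=-.0008):
    p,r=tool_for(seatK(az,h),X); robot.move_pose(p,r); o=robot.observe()
    T=np.eye(4);T[:3,:3]=Rn.from_euler('xyz',o['tcp_rot'],degrees=True).as_matrix();T[:3,3]=o['tool_pos']; K=T@X
    d=-K[:3,2]; a=np.degrees(np.arctan2(d[1],d[0]))%360
    print("cmd %.1f act %.2f off %s"%(az,a,(K[:3,3]-S0-[0,0,.033])*1e3),o['ft_force'],o['torque'],"q",o['q'][3:],round(o['time'],2)); return o,a
E
python3 - <<'E'
from turn import *
for az in (263.5,260.5,256.5):
    o,a=step(az)
    if np.linalg.norm(o['ft_force'])>45: break
E
```

```text
cmd 263.5 act 263.55 off [ 0.82 -0.33  0.22] [-0.66  1.93  9.12] [ 0.13  0.02 -0.09] q [ 60.76 -55.89  87.8 ] 25.34
cmd 260.5 act 260.57 off [ 0.91 -0.19  0.12] [0.21 2.76 9.34] [ 0.24  0.1  -0.04] q [ 65.36 -55.78  93.08] 25.59
cmd 256.5 act 256.58 off [ 1.01 -0.26  0.1 ] [0.14 3.73 9.72] [0.17 0.05 0.47] q [ 71.33 -55.33  99.88] 25.84
```

Run:
```python
from turn import *
for az in np.arange(253.5,216,-3):
    o,a=step(az)
    if np.linalg.norm(o['ft_force'])>35 or abs(o['torque'][2])>1.6: print("STOP");break
```

```text
cmd 253.5 act 253.60 off [ 0.96 -0.24  0.1 ] [0.65 2.82 9.56] [0.16 0.03 0.64] q [ 75.6  -54.76 104.74] 26.09
cmd 250.5 act 250.61 off [ 0.93 -0.26  0.1 ] [ 1.14  3.17 10.36] [0.05 0.01 0.62] q [ 79.69 -54.02 109.37] 26.34
cmd 247.5 act 247.61 off [ 0.86 -0.29  0.08] [ 0.56  2.23 10.41] [0.05 0.03 0.61] q [ 83.57 -53.11 113.75] 26.59
cmd 244.5 act 244.62 off [ 0.82 -0.32  0.09] [ 0.48  3.25 11.18] [0.01 0.08 0.58] q [ 87.22 -52.07 117.88] 26.84
cmd 241.5 act 241.62 off [ 0.75 -0.34  0.08] [ 1.11  1.89 10.34] [-0.04  0.15  0.56] q [ 90.66 -50.91 121.76] 27.09
cmd 238.5 act 238.62 off [ 0.7  -0.35  0.07] [ 0.22  1.98 11.83] [-0.1   0.15  0.55] q [ 93.87 -49.64 125.39] 27.34
cmd 235.5 act 235.63 off [ 0.66 -0.36  0.11] [ 0.65  3.17 10.99] [-0.1   0.19  0.51] q [ 96.88 -48.29 128.77] 27.59
cmd 232.5 act 232.62 off [ 0.63 -0.39  0.12] [ 1.36  1.9  11.71] [-0.04  0.25  0.55] q [ 99.68 -46.85 131.95] 27.84
cmd 229.5 act 229.63 off [ 0.55 -0.36  0.12] [ 0.87  1.56 12.29] [-0.12  0.25  0.54] q [102.3  -45.36 134.92] 28.09
cmd 226.5 act 226.62 off [ 0.48 -0.38  0.09] [ 0.93  2.46 11.65] [-0.07  0.32  0.58] q [104.74 -43.8  137.7 ] 28.34
cmd 223.5 act 223.62 off [ 0.42 -0.39  0.12] [ 0.49  1.86 11.61] [-0.12  0.3   0.58] q [107.02 -42.2  140.31] 28.59
cmd 220.5 act 220.62 off [ 0.38 -0.39  0.12] [ 0.69  1.93 11.39] [-0.12  0.37  0.47] q [109.15 -40.56 142.76] 28.84
cmd 217.5 act 217.62 off [ 0.33 -0.34  0.1 ] [-0.02  1.01 12.02] [-0.13  0.44  0.52] q [111.15 -38.89 145.08] 29.09
```

Run:
```python
from turn import *
for az in np.arange(216,200,-1.5):
    o,a=step(az)
    if np.linalg.norm(o['ft_force'])>35 or abs(o['torque'][2])>1.1: print("STOP");break
snap("wrist","t1"); snap("side","t1s")
a=cv2.imread("pics/t1.png")[20:280,200:440]; b=cv2.imread("pics/t1s.png")[140:230,300:400]; cv2.imwrite("pics/t1c.png",np.hstack([cv2.resize(a,(480,520)),cv2.resize(b,(320,520))]))
```

```text
cmd 216.0 act 216.14 off [ 0.27 -0.33  0.13] [ 0.5   1.   11.13] [-0.17  0.41  0.62] q [112.07 -38.06 146.18] 29.34
cmd 214.5 act 214.64 off [ 0.26 -0.32  0.15] [ 0.48  1.66 11.31] [-0.12  0.39  0.59] q [112.99 -37.21 147.26] 29.59
cmd 213.0 act 213.14 off [ 0.21 -0.33  0.14] [ 0.22  0.83 11.63] [-0.21  0.42  0.62] q [113.87 -36.35 148.31] 29.84
cmd 211.5 act 211.64 off [ 0.19 -0.33  0.13] [-0.09  1.82 12.22] [-0.12  0.42  0.58] q [114.73 -35.48 149.33] 30.09
cmd 210.0 act 210.14 off [ 0.19 -0.32  0.16] [ 0.7   0.98 11.33] [-0.07  0.47  0.53] q [115.55 -34.61 150.33] 30.34
cmd 208.5 act 208.64 off [ 0.16 -0.3   0.15] [-0.32  0.7  12.43] [-0.17  0.48  0.65] q [116.35 -33.74 151.3 ] 30.59
cmd 207.0 act 207.14 off [ 0.14 -0.3   0.16] [ 0.21  0.6  11.57] [-0.12  0.52  0.62] q [117.12 -32.87 152.25] 30.84
cmd 205.5 act 205.67 off [ 0.19 -0.45  0.14] [ 0.76  0.29 11.99] [-0.18  0.4   1.12] q [117.85 -32.02 153.16] 31.09
STOP
```

View pics/t1c.png

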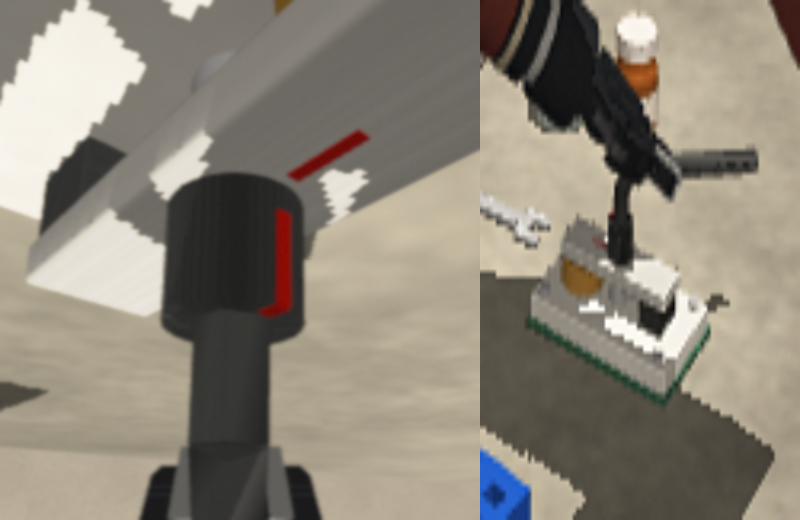

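Run:
```python
from turn import *
for az in (204.8,204.0,203.2):
    o,a=step(az)
    if np.linalg.norm(o['ft_force'])>40 or abs(o['torque'][2])>2.6: print("STOP");break
snap("wrist","t2")
a=cv2.imread("pics/t2.png")[20:240,220:420]; cv2.imwrite("pics/t2c.png",cv2.resize(cv2.convertScaleAbs(a,alpha=1.5),None,fx=2.7,fy=2.7,interpolation=cv2.INTER_CUBIC))
```

```text
cmd 204.8 act 205.00 off [ 0.17 -0.48  0.12] [ 0.48 -0.48 10.99] [-0.23  0.36  1.33] q [118.18 -31.63 153.58] 31.44
cmd 204.0 act 204.22 off [ 0.21 -0.54  0.13] [ 0.45 -1.15 10.53] [-0.24  0.34  1.56] q [118.56 -31.18 154.05] 31.69
cmd 203.2 act 203.44 off [ 0.23 -0.62  0.11] [ 0.81 -1.2  10.72] [-0.26  0.39  1.83] q [118.92 -30.72 154.52] 31.94
```

View pics/t2c.png

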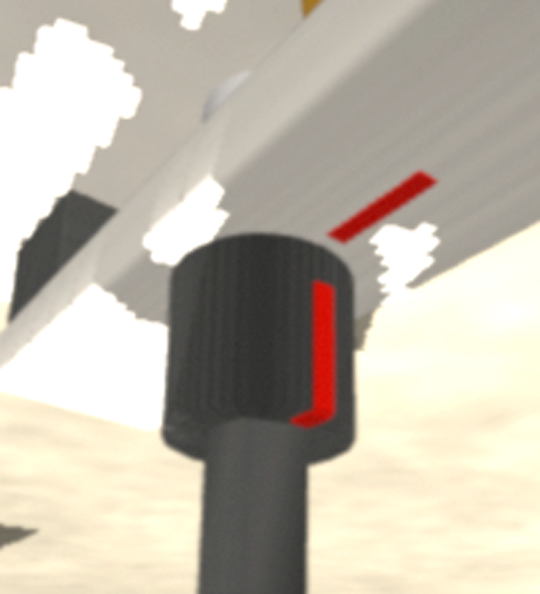

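Run:
```python
from h import *
c,_=load("t2")
for a in range(-30,11,5):
    r=np.radians(a); print(a,[proj(c,[S0[0]+R*np.cos(r),S0[1]+R*np.sin(r),z]).round(1) for R,z in((.0135,.053),(.0135,.075),(.018,.052),(.032,.052))])
```

```text
-30 [array([345.5, 119.6]), array([345.8, 175. ]), array([356.2, 113.4]), array([393., 100.])]
-25 [array([343.7, 118.2]), array([343.9, 174. ]), array([353.9, 111.4]), array([389.3,  95.9])]
-20 [array([341.7, 116.9]), array([341.8, 173. ]), array([351.2, 109.5]), array([384.8,  91.9])]
-15 [array([339.4, 115.7]), array([339.3, 172.1]), array([348.2, 107.7]), array([379.5,  88. ])]
-10 [array([336.9, 114.5]), array([336.7, 171.3]), array([344.8, 106.1]), array([373.3,  84.4])]
-5 [array([334.2, 113.5]), array([333.8, 170.5]), array([341.2, 104.6]), array([366.4,  81.1])]
0 [array([331.4, 112.6]), array([330.8, 169.9]), array([337.2, 103.4]), array([358.8,  78.2])]
5 [array([328.3, 111.9]), array([327.6, 169.3]), array([333.1, 102.3]), array([350.6,  75.8])]
10 [array([325.2, 111.3]), array([324.2, 168.9]), array([328.7, 101.4]), array([341.8,  73.8])]
```

Run:
```python
from turn import *
step(206.3,0.0); o,a=step(208.0,.0)
p,r=tool_for(seatK(208,0),X); R=Rn.from_euler('xyz',r,degrees=True); g=p+R.as_matrix()[:,2]*.054
for dth in(0,8,15,25,35):
    for up in(0,.02,.05,.1):
        for sg in(1,-1):
            R2=R*Rn.from_euler('y',sg*dth,degrees=True); z=R2.as_matrix()[:,2]; q=robot.ik(g-z*.054+[0,0,up],R2.as_euler('xyz',degrees=True)); 
            if z[2]<=R.as_matrix()[2,2]+1e-6: print(dth,up,sg,z,q)
```

```text
cmd 206.3 act 206.50 off [ 0.17 -0.15  0.31] [ 1.82 -0.54  6.39] [ 0.01 -0.36  1.09] q [117.43 -32.5  152.69] 32.24
cmd 208.0 act 208.13 off [ 0.09 -0.08  0.26] [1.03 0.69 7.78] [ 0.05 -0.21  0.58] q [116.6  -33.44 151.65] 32.49
0 0 1 [-0.74 -0.38 -0.56] [-14.6   48.94  27.88 116.65 -33.38 151.78]
0 0 -1 [-0.74 -0.38 -0.56] [-14.6   48.94  27.88 116.65 -33.38 151.78]
0 0.02 1 [-0.74 -0.38 -0.56] [-14.6   47.85  28.43 118.29 -33.38 151.78]
0 0.02 -1 [-0.74 -0.38 -0.56] [-14.6   47.85  28.43 118.29 -33.38 151.78]
0 0.05 1 [-0.74 -0.38 -0.56] [-14.6   46.43  29.55 120.83 -33.38 151.78]
0 0.05 -1 [-0.74 -0.38 -0.56] [-14.6   46.43  29.55 120.83 -33.38 151.78]
0 0.1 1 [-0.74 -0.38 -0.56] None
0 0.1 -1 [-0.74 -0.38 -0.56] None
8 0 1 [-0.66 -0.33 -0.67] [-16.08  39.8   19.61 108.78 -30.27 146.24]
8 0.02 1 [-0.66 -0.33 -0.67] [-16.08  38.85  20.44 110.55 -30.27 146.24]
8 0.05 1 [-0.66 -0.33 -0.67] [-16.08  37.64  21.94 113.26 -30.27 146.24]
8 0.1 1 [-0.66 -0.33 -0.67] [-16.08  36.19  25.21 117.97 -30.27 146.24]
15 0 1 [-0.59 -0.29 -0.76] [-17.66  32.04  12.67 102.43 -27.06 141.67]
15 0.02 1 [-0.59 -0.29 -0.76] [-17.66  31.19  13.67 104.29 -27.06 141.67]
15 0.05 1 [-0.59 -0.29 -0.76] [-17.66  30.12  15.44 107.12 -27.06 141.67]
15 0.1 1 [-0.59 -0.29 -0.76] [-17.66  28.92  19.11 111.99 -27.06 141.67]
25 0 1 [-0.46 -0.22 -0.86] [-20.41  21.36   3.18  94.27 -21.69 135.56]
25 0.02 1 [-0.46 -0.22 -0.86] [-20.41  20.62   4.39  96.23 -21.69 135.56]
25 0.05 1 [-0.46 -0.22 -0.86] [-20.41  19.72   6.46  99.2  -21.69 135.56]
25 0.1 1 [-0.46 -0.22 -0.86] [-20.41  18.8   10.57 104.23 -21.69 135.56]
35 0 1 [-0.32 -0.15 -0.93] [-23.78  11.2   -5.8   87.23 -15.39 129.89]
35 0.02 1 [-0.32 -0.15 -0.93] [-23.78  10.53  -4.43  89.26 -15.39 129.89]
35 0.05 1 [-0.32 -0.15 -0.93] [-23.78   9.76  -2.14  92.33 -15.39 129.89]
35 0.1 1 [-0.32 -0.15 -0.93] [-23.78   9.08   2.31  97.46 -15.39 129.89]
```

Run:
```python
from turn import *
p,r=tool_for(seatK(208,0),X); R=Rn.from_euler('xyz',r,degrees=True); g=p+R.as_matrix()[:,2]*.054
robot.set_gripper(.06); o=robot.observe(); print(o['time'],o['gripper_width'],o['ft_force'],o['torque'])
snap("wrist","r0")
print(robot.line_to(p+[0,0,.045],vel=.08,guard=8)); 
R2=R*Rn.from_euler('y',15,degrees=True); z=R2.as_matrix()[:,2]; robot.move_pose(g-z*.054+[0,0,.11],R2.as_euler('xyz',degrees=True)); 
R3=R*Rn.from_euler('y',25,degrees=True); z=R3.as_matrix()[:,2]; robot.move_pose(g-z*.054+[0,.0,.17],R3.as_euler('xyz',degrees=True)); robot.pause(.3)
o=robot.observe(); print(o['time'],o['ft_force'],o['q'])
snap("wrist","r1"); snap("side","r1s"); snap("top","r1t")
b=cv2.imread("pics/r1s.png")[130:230,280:410]
cv2.imwrite("pics/r1c.png",np.hstack([cv2.resize(cv2.imread("pics/r1.png"),(480,300)),cv2.resize(b,(320,300))]))
```

```text
33.0 0.05991025070460376 [ 0.13 -0.47  0.78] [ 0.37 -0.65 -0.04]
False
34.9167 [-0.92  0.13  0.2 ] [-20.39  19.    17.81 111.5  -21.7  135.57]
```

View pics/r1c.png

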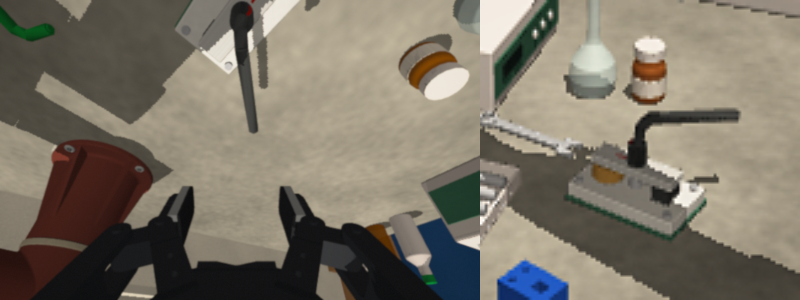

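Run:
```python
from h import *
q=robot.ik([.43,-.134,.27],[180,0,0]); print(q)
robot.move_pose([.43,-.134,.27],[180,0,0]); robot.pause(.3); c,im=snap("wrist","v1"); c2,_=snap("side","v1s"); snap("top","v1t"); print(robot.observe()['time'])
u,v=proj(c,[*S0[:2],.076]).astype(int); print(u,v)
a=cv2.resize(cv2.convertScaleAbs(im[max(0,v-60):v+80,u-70:u+70],alpha=1.8),(500,500),interpolation=cv2.INTER_CUBIC)
b=cv2.resize(cv2.imread("pics/v1s.png")[140:220,310:358],(300,500),interpolation=cv2.INTER_CUBIC); cv2.imwrite("pics/v1c.png",np.hstack([a,b]))
```

```text
[-34.03162238 -20.90924635 -22.70788496  88.20136139   0.
 145.96837762]
36.45
314 92
```

View pics/v1c.png

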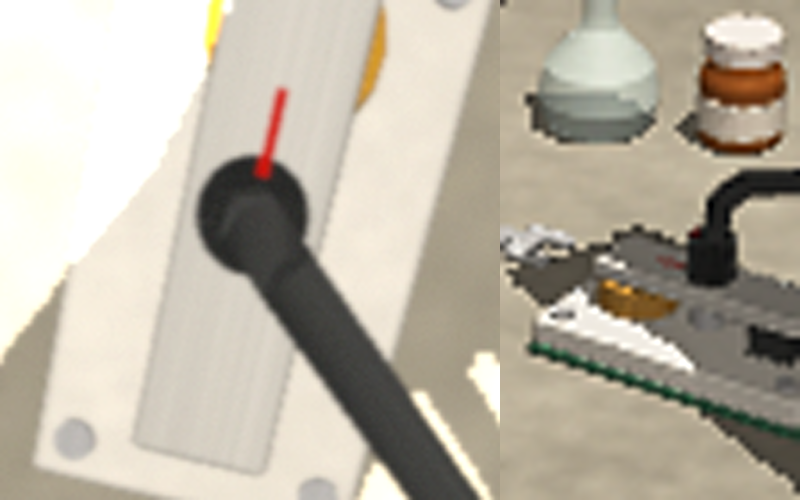

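View pics/v1t.png

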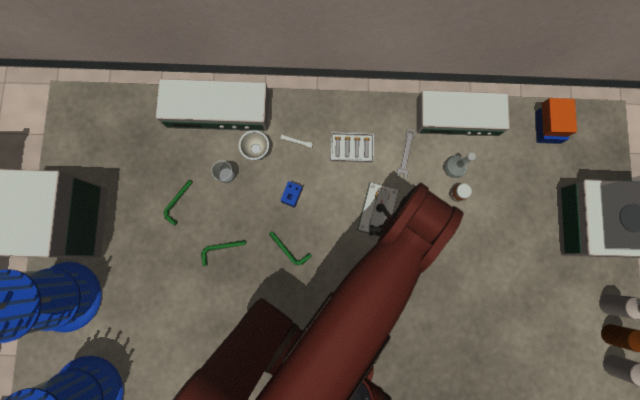

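The red head mark and bar line meet in one line, at (262,170) to (282,90) in the close-up. The other objects are where they were. Next I'll check the seating depth against the model.

Run:
```python
from ov import *
o=[]
for h in(0,.006):
    K=seatK(206,h); k=pts(K[:3,3],K[:3,0],K[:3,2]); o.append(np.hstack([draw("v1s",(325,155,60,60),5,[(k,(0,255,255))]),draw("v1",(250,40,180,140),2.14,[(k,(0,255,255))])[:299]]))
cv2.imwrite("pics/o9.png",np.vstack([x[:299] if x.shape[0]>=299 else x for x in [np.hstack([draw("v1s",(325,155,60,60),5,[])]+[draw("v1s",(325,155,60,60),5,[(pts(*(lambda K:(K[:3,3],K[:3,0],K[:3,2]))(seatK(206,h))),(0,255,255))]) for h in(0,)]),np.hstack([draw("v1",(280,50,120,120),2.5,[]),draw("v1",(280,50,120,120),2.5,[(pts(*(lambda K:(K[:3,3],K[:3,0],K[:3,2]))(seatK(206,0))),(0,255,255))])])]]))
```

```text
Traceback (most recent call last):
ValueError: all the input array dimensions except for the concatenation axis must match exactly, but along dimension 0, the array at index 0 has size 300 and the array at index 1 has size 299
```

Run:
```python
from ov import *
K=seatK(206,0); k=pts(K[:3,3],K[:3,0],K[:3,2]); o=[]
for s in([], [(k,(0,255,255))]): o.append(np.hstack([draw("v1s",(325,155,60,60),5,s),draw("v1",(280,50,120,120),2.5,s)]))
cv2.imwrite("pics/o9.png",np.vstack(o))
```

```text
(no output)
```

View pics/o9.png

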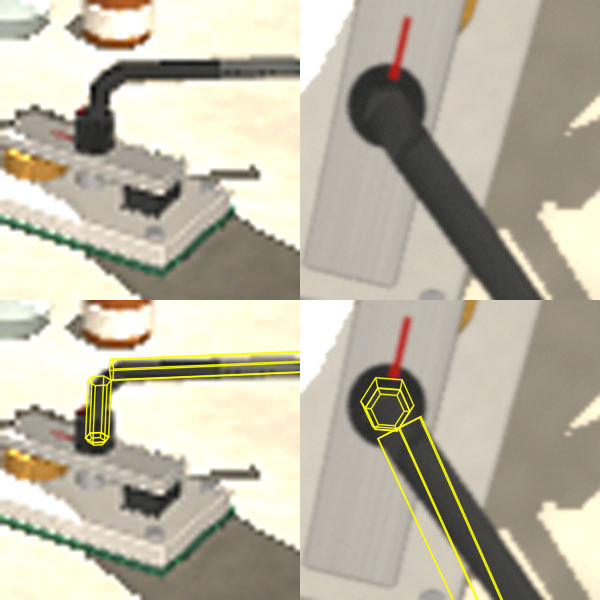

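Run:
```python
from h import *
o=robot.observe(); print(o['time'],o['ft_force'],o['gripper_width']); print(robot.job_done())
```

```text
36.45 [-1.07414614 -0.71323199  0.28760534] 0.05991970839964885
the job is handed in; nothing more can be done
None
```

The screw is tightened to its stop and the key is left standing in it, with the arm clear. I handed the job in at 36.5 s of the 64 s allowed.

I took the dark key out of the blue stand, turned it over, and lowered its short arm into the screw. It met the bottom of the socket at the depth expected for full seating. I then turned the screw clockwise about 50°. The turning moment held near 0.6 N m, then rose steadily to 1.8 N m over the last few degrees, which is the hard stop.

**Checks after letting go:**
- **Red lines:** in the close-up the line on the screw head and the line on the bar meet end to end.
- **Seating:** the key's height in the side view matches the seated model to within about a pixel.
- **Bench:** in the top view the other items, including the green look-alikes, are where they started.
- **Forces:** readings taken between moves stayed at or below about 15 N.

**Disagreements:**
- **Lever direction:** the lever rests about 7° away from where the gripper pose put it. This is probably play in the socket or a small slip in the grip, and the screw itself still shows fully home.
- **Red line angles:** a rough measurement while turning put the two lines within about 2–6° of each other, so I relied on the close-up and the moment rise.

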